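# Hang the supply holders on the rail and lock them with captive screws

### The arm

A 6-joint arm with a two-finger parallel gripper is mounted at the origin on the work surface. World frame = base frame: x ahead of the robot, y to its left, z up, the work surface at z = 0. Lengths are in mm, angles in rad, forces in N, time in s.
With the tool pointing down it reaches from about 350 to 975 mm from the base axis. Payload 7.1 kg.
Tool frame: the origin (TCP) lies at the centre of the arm's flange, where the gripper is bolted on; the fingertips stand 182 mm ahead of it and the grasp point (between the pads) lies 163 mm ahead of it; z points along the fingers, y is the line along which they close (so a half turn about z gives the same grasp; the last joint's range is limited). The gripper opens to 88 mm and grips with 3 to 60 N. Pads are 20 mm wide; open, the fingers measure 115 mm over their backs; the gripper's body (75 mm by 178 mm) begins 61 mm behind the grasp point.
Start: joints at [1.084, 0.423, 1.63, -0, 1.089, -0.019], TCP at [281.795, 557.851, 404.675] pointing down, gripper open.
Joint ranges: [-3, 3], [-0.9, 2.11], [0.09, 2.58], [-1.31, 4.45], [0.11, 2.69], [-2.54, 2.54]. Speed limits (rad/s): [2.39, 2.39, 3.01, 3.14, 3.14, 3.14].

### API

Orientations are given as a rotation vector (axis times angle).
In Python, from workcell import readout, get_image, ctrl gives the robot as it stands.
- The arm moves only by the tool step_arm, never from a script. Its argument "targets" is a list that holds one entry, the list of rows, each a list of 7 numbers: the shift along the world's x, y, z as a fraction of full scale, then the turn, a rotation vector about the world's x, y, z as a fraction of full scale, then the opening, from 0 (shut) to 1 (fully open). In form: [[[dx, dy, dz, wx, wy, wz, claw], ...]]. A call has exactly 5 rows; each row shifts and turns the commanded pose from where the row before left it; what a row does not reach is not made up. Full scale, the value 1, is 0.05 m for a shift and 4 degrees for a turn. A row lasts 1/8 s, in which the tool goes at most 62.5 mm and 10.7 degrees, less where a joint would pass 70% of its speed; a pose out of reach is approached as far as the arm can. A call with a number of a shift or a turn outside -1 to 1 is refused whole. A call with a gripper value outside its range is refused whole. The fingers move at their own pace and stop on an object; the grip force is fixed at half the most. Time passes only in rows, so rows that do not move let the fingers close, or fill a call up. It gives the time, the measured TCP pose, the force, the opening and the grip force at its end, in the units of the state.
- readout.get_obs(): the state, without advancing time (a new reading comes with each control period).
- get_image(name): name is "side" or "top" or "wrist"; returns a dict with "pixels" (384x512x3 uint8, red, green, blue), "intrinsics" (3x3 intrinsics, pixels), "extrinsics" (4x4, takes a point from world to camera coordinates). Camera axes: x right, y down, z forward; pixel columns grow to the right and rows downward; lengths in mm; the calibration is good to about 2 mm. A picture is of the moment at which its call begins. There is no depth.
- ctrl.close_job(): hands the job in; it is judged then, once.
The state is a dict: "t": time; "qpos": joint angles; "qvel": joint speeds; "joint_torque": joint torques, N m; "ee_pos": TCP position; "orientation": TCP orientation; "ft_force": force on the tool from outside, world axes, zero at the start; "moment": the same for the moment, N m; "width": finger opening in mm; "grasp_force": force on a finger pad.
Only numpy, scipy, OpenCV 4.12 (cv2) and the standard library are available. Lean on these libraries where they do the work, as an engineer would, in place of code of your own. Each camera call takes 0.05 s, during which the arm holds its last target. There are 200 camera calls.

### The job

Set up the testing table for the shift: hang every supply holder that stands on the table (there are three or four) on the rail, each at a place of its own, both slots on the two pins and the plate flat and fully home against the rail. Lock each with the captive screw beside its place: pull the knob up against its spring until the thread engages, then turn it clockwise fully home. Leave the screw of an unused place down, and do not knock over or push away the two small bottles standing in front of the rail.

Things in the scene. Friction and masses are not known exactly. Their poses are not given: they have to be found in the camera images.
- tube_bin: Open white bin of tubes, 0.32 kg. It sits on a steel hanger plate 110 wide, 86 high, 5 mm thick, whose middle tab (40 wide) rises to 134. Two slots 18 wide, 22 high, centred 62 up, +-38 from the middle. Origin: middle of the plate's bottom edge, rear face; x out of the rear face, z up. Container: to 76 at -x, +-52 in y, 24 to 86 up. Stands upright. None if absent.
- sharps_box: Red sharps container, 0.34 kg. It sits on a steel hanger plate 110 wide, 86 high, 5 mm thick, whose middle tab (40 wide) rises to 134. Two slots 18 wide, 22 high, centred 62 up, +-38 from the middle. Origin: middle of the plate's bottom edge, rear face; x out of the rear face, z up. Container: to 76 at -x, +-52 in y, 24 to 86 up. Stands upright. None if absent.
- wipes_holder: Round tub of wipes, 0.3 kg. It sits on a steel hanger plate 110 wide, 86 high, 5 mm thick, whose middle tab (40 wide) rises to 134. Two slots 18 wide, 22 high, centred 62 up, +-38 from the middle. Origin: middle of the plate's bottom edge, rear face; x out of the rear face, z up. Container: to 76 at -x, +-52 in y, 24 to 86 up. Stands upright. None if absent.
- glove_holder: Carton of gloves, 0.3 kg. It sits on a steel hanger plate 110 wide, 86 high, 5 mm thick, whose middle tab (40 wide) rises to 134. Two slots 18 wide, 22 high, centred 62 up, +-38 from the middle. Origin: middle of the plate's bottom edge, rear face; x out of the rear face, z up. Container: to 76 at -x, +-52 in y, 24 to 86 up. Stands upright. None if absent.
- rail: Fixed aluminium rail, 620 mm long (y), 40 mm deep, underside 120 mm and top 200 mm above the table, on end posts. Origin: on the table below the middle of its front face, which faces -x. Four places, middles at y = -234, -99, 36 and 171 mm. Only the four screw knobs stand up from its top, each 64 mm to +y of its place's middle, 22 mm behind the front face.
- place_a (a point): Where a holder's origin lies when it hangs home at place a: on the rail's front face, 114 mm up, plate flat on the face. Two steel pins, 8 mm thick, 38 mm to either side, leave the face 180 mm up and slope 28 degrees upward to round tips 20 mm out, 190 mm up. A raised claw is in the way of hanging.
- draw_a (a joint): How far place a's captive screw is out (up), m: 0 at rest, stop 0.022. A spring pulls it in, 8 to 11 N. Below 0.012 it cannot turn; by 0.0135 its thread engages, and turning raises it to about 0.0175; the thread then holds it. A claw under the rail rises with it: its tooth, at rest below the hanging plate, comes up in front of the plate's foot and locks it.
- screw_a (a joint): Turn of place a's screw, rad: 0 at rest, grows clockwise seen from above (left-hand thread: clockwise draws it up), firm stop at 2.8 = fully home. Takes about 0.1 N m; stays where it is left once past 0.6.
- knob_a (a point): Centre of place a's screw knob: black, square, 30 mm across the flats, 26 mm high, on a vertical axis, 225 mm above the table when down; turns and rises with the screw. At screw 0 its flats face along the rail's x and y.
- place_b (a point): Where a holder's origin lies when it hangs home at place b: on the rail's front face, 114 mm up, plate flat on the face. Two steel pins, 8 mm thick, 38 mm to either side, leave the face 180 mm up and slope 28 degrees upward to round tips 20 mm out, 190 mm up. A raised claw is in the way of hanging.
- draw_b (a joint): How far place b's captive screw is out (up), m: 0 at rest, stop 0.022. A spring pulls it in, 8 to 11 N. Below 0.012 it cannot turn; by 0.0135 its thread engages, and turning raises it to about 0.0175; the thread then holds it. A claw under the rail rises with it: its tooth, at rest below the hanging plate, comes up in front of the plate's foot and locks it.
- screw_b (a joint): Turn of place b's screw, rad: 0 at rest, grows clockwise seen from above (left-hand thread: clockwise draws it up), firm stop at 2.8 = fully home. Takes about 0.1 N m; stays where it is left once past 0.6.
- knob_b (a point): Centre of place b's screw knob: black, square, 30 mm across the flats, 26 mm high, on a vertical axis, 225 mm above the table when down; turns and rises with the screw. At screw 0 its flats face along the rail's x and y.
- place_c (a point): Where a holder's origin lies when it hangs home at place c: on the rail's front face, 114 mm up, plate flat on the face. Two steel pins, 8 mm thick, 38 mm to either side, leave the face 180 mm up and slope 28 degrees upward to round tips 20 mm out, 190 mm up. A raised claw is in the way of hanging.
- draw_c (a joint): How far place c's captive screw is out (up), m: 0 at rest, stop 0.022. A spring pulls it in, 8 to 11 N. Below 0.012 it cannot turn; by 0.0135 its thread engages, and turning raises it to about 0.0175; the thread then holds it. A claw under the rail rises with it: its tooth, at rest below the hanging plate, comes up in front of the plate's foot and locks it.
- screw_c (a joint): Turn of place c's screw, rad: 0 at rest, grows clockwise seen from above (left-hand thread: clockwise draws it up), firm stop at 2.8 = fully home. Takes about 0.1 N m; stays where it is left once past 0.6.
- knob_c (a point): Centre of place c's screw knob: black, square, 30 mm across the flats, 26 mm high, on a vertical axis, 225 mm above the table when down; turns and rises with the screw. At screw 0 its flats face along the rail's x and y.
- place_d (a point): Where a holder's origin lies when it hangs home at place d: on the rail's front face, 114 mm up, plate flat on the face. Two steel pins, 8 mm thick, 38 mm to either side, leave the face 180 mm up and slope 28 degrees upward to round tips 20 mm out, 190 mm up. A raised claw is in the way of hanging.
- draw_d (a joint): How far place d's captive screw is out (up), m: 0 at rest, stop 0.022. A spring pulls it in, 8 to 11 N. Below 0.012 it cannot turn; by 0.0135 its thread engages, and turning raises it to about 0.0175; the thread then holds it. A claw under the rail rises with it: its tooth, at rest below the hanging plate, comes up in front of the plate's foot and locks it.
- screw_d (a joint): Turn of place d's screw, rad: 0 at rest, grows clockwise seen from above (left-hand thread: clockwise draws it up), firm stop at 2.8 = fully home. Takes about 0.1 N m; stays where it is left once past 0.6.
- knob_d (a point): Centre of place d's screw knob: black, square, 30 mm across the flats, 26 mm high, on a vertical axis, 225 mm above the table when down; turns and rises with the screw. At screw 0 its flats face along the rail's x and y.
- dropper_bottle: Bystander: small white-capped bottle, 34 mm thick, 75 mm high, standing on the table just in front of the rail; origin under its centre.
- gel_bottle: Bystander: small blue-capped bottle, 36 mm thick, 85 mm high, standing just in front of the rail; origin under its centre.
Things that resemble listed ones, but are neither listed nor needed, are in the scene too. Leave any green or yellow look-alike of the tube_bin alone.

How it is judged:
By the outcome, as a careful person would: the job done as asked, in the order asked, and still so for the second after the job is handed in, with the robot touching nothing.
Of tube_bin, sharps_box, wipes_holder, glove_holder only 3 to 4 are there at a start; the rules pass over those that are not, and their reading is None.
At some moment in a run one of tube_bin, sharps_box, wipes_holder, glove_holder may be knocked a few centimetres aside while the robot is not near it.
It also fails if it takes over 210 s, if anything falls off the work surface, if the arm or the gripper's body presses on something with over 40 N, if the wrist force passes 120 N, or if a joint passes its speed limit or range.

## Working session

There is one attempt and no reset: what is moved stays moved. The work goes in short steps, Python scripts to look and compute and a tool call to move; the robot and the scene stay as the last step left them, time stands still between calls to the robot, and variables do not carry over. Pictures are saved under pics/ and viewed, at most 17 in all, crops included, and the job is handed in when it is done.

Besides the shell and the picture viewer there is one more tool, called after "Call:" in YAML: its name, and indented under it one key for each argument. step_arm: Moves the arm, as the interface text tells. Shift numbers are shares of 0.05 m and turn numbers shares of 4 degrees, none past 1 either way. Its arguments: {"type":"object","properties":{"targets":{"type":"array"}},"required":["targets"]}

```bash
mkdir -p pics; ls; cat > h.py <<'E'
import numpy as np, cv2
from workcell import readout, get_image, ctrl
def snap(n,f):
    d=get_image(n); cv2.imwrite('pics/'+f+'.png',cv2.cvtColor(np.array(d['pixels']),cv2.COLOR_RGB2BGR))
    np.savez('pics/'+f+'.npz',K=d['intrinsics'],E=d['extrinsics']); return d
def cal(f): z=np.load('pics/'+f+'.npz'); return np.array(z['K']),np.array(z['E'])
def proj(f,P):
    K,E=cal(f); p=(E[:3,:3]@np.atleast_2d(P).T+E[:3,3:]); q=K@p; return (q[:2]/q[2]).T
def onz(f,uv,z):
    K,E=cal(f); R=E[:3,:3]; c=-R.T@E[:3,3]; o=[]
    for u,v in np.atleast_2d(uv):
        d=R.T@np.linalg.inv(K)@[u,v,1]; o.append(c+d*(z-c[2])/d[2])
    return np.array(o)
E
python3 - <<'E'
from h import *
for n in ['top','side']: snap(n,n+'0')
a=cv2.imread('pics/top0.png');b=cv2.imread('pics/side0.png')
for n in ['top0','side0']:
    K,E=cal(n); print(n,K.round(1).tolist(),(-E[:3,:3].T@E[:3,3]).round(), E[:3,:3].round(2).tolist())
    cv2.imwrite('pics/%s_b.png'%n,cv2.resize(cv2.imread('pics/%s.png'%n),(800,600),interpolation=cv2.INTER_CUBIC))
print(readout.get_obs())
E
```

```text
pics
top0 [[426.0, 0.0, 253.1], [0.0, 426.0, 185.4], [0.0, 0.0, 1.0]] [ 381.   81. 1361.] [[0.02, -1.0, 0.0], [-1.0, -0.02, -0.07], [0.07, -0.0, -1.0]]
side0 [[440.1, 0.0, 257.4], [0.0, 440.1, 194.9], [0.0, 0.0, 1.0]] [ 415. -907.  842.] [[1.0, -0.07, -0.02], [-0.05, -0.55, -0.83], [0.05, 0.83, -0.56]]
{'t': 0.1, 'qpos': array([ 1.08399103e+00,  4.23769401e-01,  1.63057858e+00, -9.08913109e-06,
        1.08860557e+00, -1.89746279e-02]), 'qvel': array([ 2.72366853e-03, -2.46532148e-03, -1.95631822e-03, -2.80801836e-03,
        1.73851892e-03,  9.30158141e-05]), 'joint_torque': array([ 6.84077622e-04, -5.45610559e+01, -2.74324447e+01,  6.45228499e-02,
        1.87882979e-02, -9.30755633e-07]), 'ee_pos': array([281.69596553, 557.64903956, 403.98990551]), 'orientation': array([-7.28099743e-01, -3.05571277e+00,  2.07264647e-03]), 'ft_force': array([-0.37143669,  0.44451239, -0.26587168]), 'moment': array([0.06093334, 0.02861041, 0.0310724 ]), 'grasp_force': 0.0, 'width': 88.01644829631867}
```

View pics/top0_b.png

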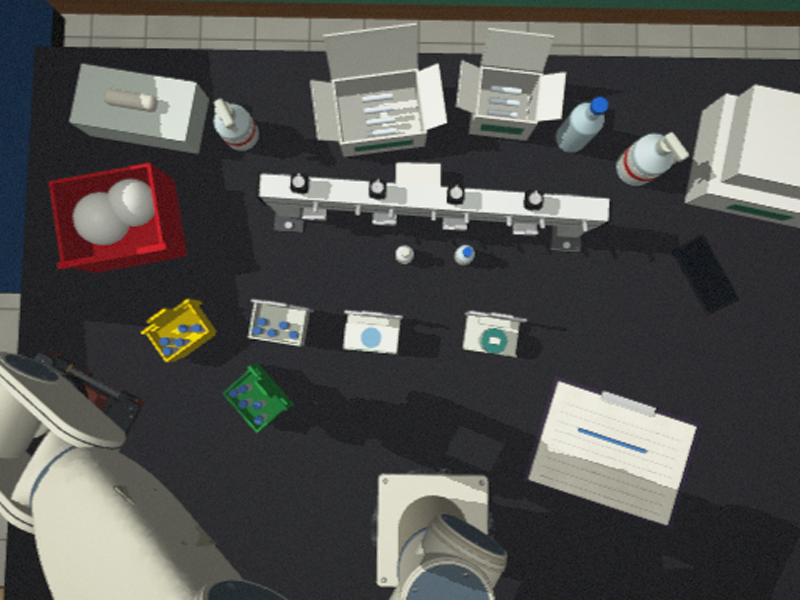

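View pics/side0_b.png

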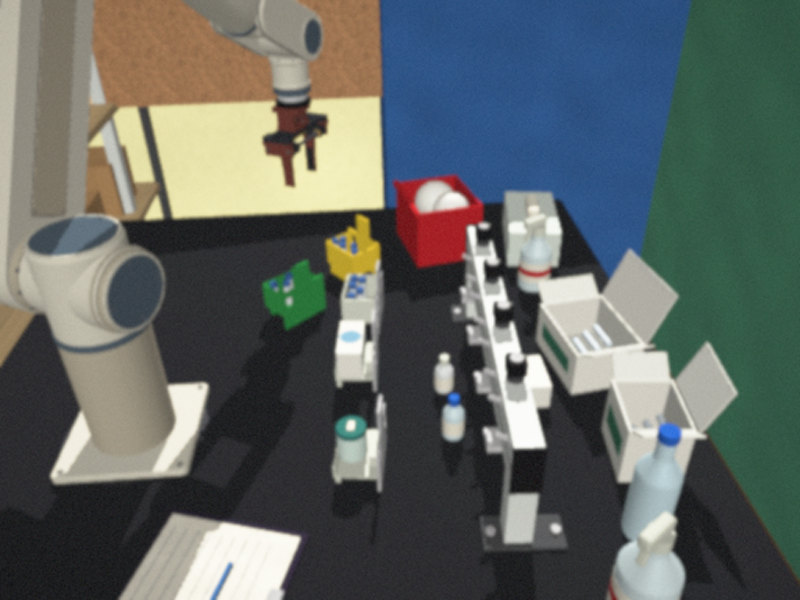

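Top view: three holders stand on the table, tube_bin (278,324), glove_holder (372,333) and wipes_holder (492,335). The sharps_box is absent; the red object at (118,215) is a large open bin with no plate. Look-alikes are the yellow bin (178,330) and the green bin (258,397), both left alone. The rail runs along the top, with knobs d, c, b and a at (299,182), (377,187), (456,193) and (535,200). A white box stands behind place c at (418,177), so I'll use a, b and d.

```bash
python3 - <<'E'
from h import *
a=cv2.imread('pics/top0.png')
c1=a[98:170,155:400]; c2=a[185:240,150:345]
r=lambda c,w:cv2.resize(c,(w,int(c.shape[0]*w/c.shape[1])),interpolation=cv2.INTER_CUBIC)
o=np.vstack([r(c1,800),np.zeros((5,800,3),np.uint8),r(c2,800)]); print(o.shape, 800/245,800/195, r(c1,800).shape)
cv2.imwrite('pics/crop1.png',o)
E
```

```text
(465, 800, 3) 3.2653061224489797 4.102564102564102 (235, 800, 3)
```

View pics/crop1.png

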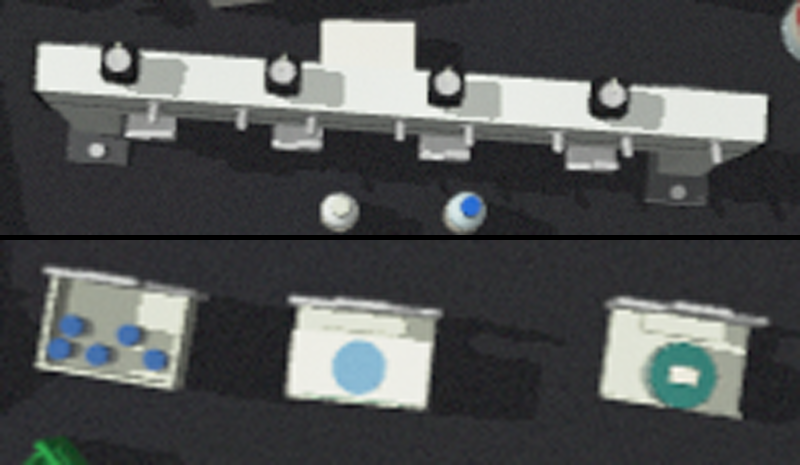

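```bash
cat >> h.py <<'E'
from scipy.optimize import least_squares
def T(p,P):
    x,y,t=p; c,s=np.cos(t),np.sin(t); P=np.atleast_2d(np.array(P,float)); return np.c_[x+c*P[:,0]-s*P[:,1],y+s*P[:,0]+c*P[:,1],P[:,2]]
def fit(f,P,uv,p0):
    r=least_squares(lambda p:(proj(f,T(p,P))-uv).ravel(),p0,x_scale=[100,100,1]); return r.x,r.fun.round(1)
E
python3 - <<'E'
from h import *
A=lambda l:np.array(l)/3.2653+[155,98]
B=lambda l:(np.array(l)-[0,240])/4.1026+[150,185]
P=[[0,310,200],[0,-310,200],[40,310,200],[40,-310,200]]+[[22,y+64,238] for y in(171,36,-99,-234)]
print('rail',fit('top0',P,A([[37,92],[766,143],[40,44],[768,95],[118,58],[283,70],[447,83],[613,94]]),[600,80,0]))
q=[[-2,55,86],[-2,-55,86],[-76,52,86],[-76,-52,86]]
for n,l in dict(tube=[[43,270],[205,296],[37,367],[183,388]],glove=[[290,298],[440,314],[287,396],[427,408]],wipes=[[607,301],[767,322]]).items():
    print(n,fit('top0',q[:len(l)],B(l),[400,0,0]))
for n,p,c in [('dropper',[340,212],75),('gel',[468,208],85)]: print(n,onz('top0',A([p]),c))
E
```

```text
rail (array([ 6.08085611e+02,  1.42528717e+01, -5.23849167e-02]), array([-0.8, -0.7,  0.4, -0.4, -0.5, -0.3,  0.5, -0. ,  0.2,  0.6,  0.1,
        0.5,  0.3,  0.1, -0.1,  0.3]))
tube (array([ 4.41197100e+02,  2.95721764e+02, -1.27083599e-01]), array([ 1.8, -0.3, -1.3, -1.3,  0.3,  0.8, -0.8,  0.7]))
glove (array([ 4.27482494e+02,  1.19854563e+02, -7.27631268e-02]), array([ 0.2, -0.4,  0.2, -0.9, -0.5,  0.5,  0.1,  0.8]))
wipes (array([ 4.25844525e+02, -1.14566711e+02, -1.12520143e-01]), array([ 1.3,  0.2, -1.3, -0.1]))
dropper [[540.83380652  62.0928421   75.        ]]
gel [[545.5544948  -55.84523719  85.        ]]
```

Call:
step_arm:
  targets:
    - [[0.16, -0.26, 0, 0, 0, -0.88, 1], [0.16, -0.26, 0, 0, 0, -0.88, 1], [0.16, -0.26, 0, 0, 0, -0.88, 1], [0.16, -0.26, 0, 0, 0, -0.88, 1], [0.16, -0.26, 0, 0, 0, -0.88, 1]]

```text
t: 0.72
ee_pos: [321.9, 492.3, 404.3]
orientation: [-1.19, -2.907, 0.001]
ft_force: [0.1, -0.0, 0.1]
width: 88.1
grasp_force: 0.0
```

Call:
step_arm:
  targets:
    - [[0.16, -0.26, 0, 0, 0, -0.88, 1], [0.16, -0.26, 0, 0, 0, -0.88, 1], [0.16, -0.26, 0, 0, 0, -0.88, 1], [0.16, -0.26, 0, 0, 0, -0.88, 1], [0.16, -0.26, 0, 0, 0, -0.88, 1]]

```text
t: 1.35
ee_pos: [362.3, 427.0, 404.7]
orientation: [-1.623, -2.69, -0.0]
ft_force: [0.9, 0.2, -0.1]
width: 87.9
grasp_force: 0.0
```

Call:
step_arm:
  targets:
    - [[0.16, -0.26, 0, 0, 0, -0.88, 1], [0.16, -0.26, 0, 0, 0, -0.88, 1], [0.16, -0.26, 0, 0, 0, -0.88, 1], [0.16, -0.26, 0, 0, 0, -0.88, 1], [0.16, -0.26, 0, 0, 0, -0.88, 1]]

```text
t: 1.98
ee_pos: [402.3, 362.0, 404.7]
orientation: [2.016, 2.409, 0.0]
ft_force: [0.8, -0.1, -0.1]
width: 87.5
grasp_force: 0.0
```

Call:
step_arm:
  targets:
    - [[0.16, -0.26, 0, 0, 0, -0.88, 1], [0.16, -0.26, 0, 0, 0, -0.88, 1], [0.16, -0.26, 0, 0, 0, -0.88, 1], [0.16, -0.26, 0, 0, 0, -0.88, 1], [0.16, -0.26, 0, 0, 0, -0.88, 1]]

```text
t: 2.6
ee_pos: [442.3, 297.0, 404.7]
orientation: [-2.361, -2.073, -0.0]
ft_force: [0.6, 0.1, 0.6]
width: 88.1
grasp_force: 0.0
```

```bash
cat >> h.py <<'E'
from scipy.spatial.transform import Rotation as Rn
def yaw(o): y=Rn.from_rotvec(o['orientation']).as_matrix(); return np.degrees(np.arctan2(y[1,1],y[0,1])), y[:,2].round(3)
def st():
    o=readout.get_obs(); print('t',round(o['t'],2),'pos',o['ee_pos'].round(1),'yaw',yaw(o),'F',o['ft_force'].round(1),'w',round(o['width'],1),'g',o['grasp_force'],'q',o['qpos'].round(2)); return o
E
python3 - <<'E'
from h import *
st(); snap('wrist','w1'); K,E=cal('w1'); print(K.round(),(-E[:3,:3].T@E[:3,3]).round(1),E[:3,:3].round(2).tolist())
im=cv2.imread('pics/w1.png'); p=(441.2,295.7,-.127)
for P in [[[-2.5,20,134],[-2.5,-20,134]],[[-2.5,55,86],[-2.5,-55,86]],[[-76,52,86],[-76,-52,86]]]:
    a,b=proj('w1',T(p,P)).round().astype(int).tolist(); cv2.line(im,a,b,(0,0,255),1); print(a,b)
cv2.imwrite('pics/w1o.png',im)
E
```

```text
t 2.6 pos [442.3 297.  404.7] yaw (np.float64(-7.439943851974311), array([-0.,  0., -1.])) F [0.6 0.1 0.6] w 88.1 g 0.0 q [0.57 0.29 1.83 0.   1.02 0.7 ]
[[329.   0. 255.]
 [  0. 329. 191.]
 [  0.   0.   1.]] [451.5 362.6 385.9] [[0.99, -0.13, -0.0], [-0.13, -0.96, 0.24], [-0.03, -0.24, -0.97]]
[250, 173] [250, 221]
[250, 124] [251, 239]
[168, 128] [175, 237]
```

View pics/w1o.png

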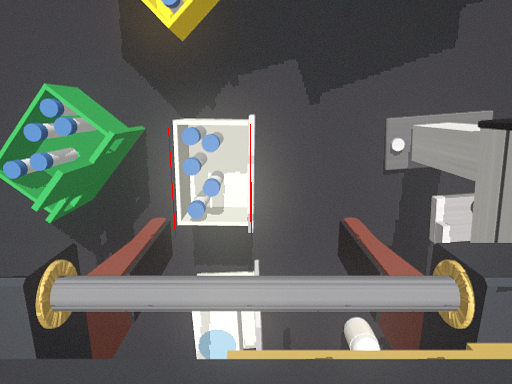

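```bash
python3 - <<'E'
from h import *
q=[[-2.5,55,86],[-2.5,-55,86],[-76,52,86],[-76,-52,86]]
print(fit('w1',q,np.array([[252,116],[251,231],[174,120],[183,226]]),[441,300,-.12]))
im=cv2.imread('pics/w1.png')[105:240,160:270]; cv2.imwrite('pics/w1c.png',cv2.resize(im,None,fx=4.4,fy=4.4,interpolation=cv2.INTER_CUBIC))
E
```

```text
(array([ 4.46128660e+02,  3.03133959e+02, -1.27722244e-01]), array([ 2.5, -1.1,  3.8,  0.6, -2.1, -1.4, -4.3,  2.8]))
```

View pics/w1c.png

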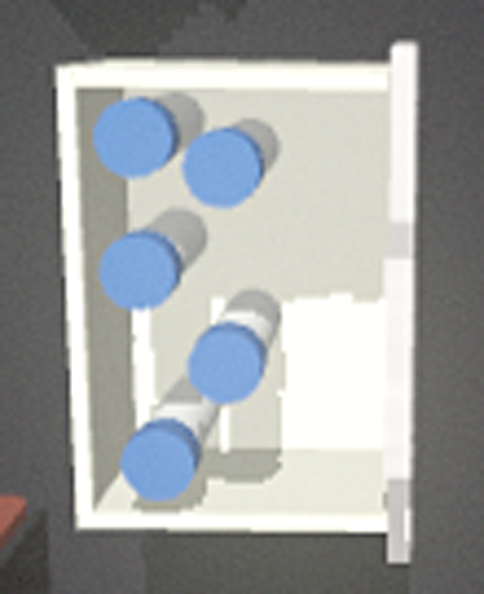

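```bash
python3 - <<'E'
from h import *
q=[[-2.5,55,86],[-2.5,-55,86],[-2.5,20,134],[-2.5,-20,134],[-76,52,86],[-76,-52,86]]
print(fit('w1',q,np.array([[251.6,114.5],[250.5,232.7],[250.8,163],[250.3,213.6],[173.2,120],[177.7,224.8]]),[441,300,-.12]))
print(fit('w1',q[:4],np.array([[251.6,114.5],[250.5,232.7],[250.8,163],[250.3,213.6]]),[441,300,-.12]))
st()
E
```

```text
(array([ 4.43778806e+02,  3.02811926e+02, -1.46499628e-01]), array([ 1.5,  1.1,  0.9, -0.6,  1.3,  0.2,  1.1, -0.9, -2.8, -2.3, -2.4,
        3.2]))
(array([ 4.42785296e+02,  3.02931830e+02, -1.41898178e-01]), array([ 0.1,  1.1,  0.1, -0.6, -0.1,  0.2, -0.1, -0.9]))
t 2.65 pos [442.9 296.  404.7] yaw (np.float64(-7.596947163199728), array([ 0.   , -0.001, -1.   ])) F [ 0.9 -0.6  0.5] w 87.8 g 0.0 q [ 0.57  0.29  1.83 -0.    1.02  0.7 ]
```

Call:
step_arm:
  targets:
    - [[-0.03, 0.11, -0.4, 0, 0, -0.2, 1], [0, 0, -0.6, 0, 0, 0, 1], [0, 0, -0.7, 0, 0, 0, 1], [0, 0, -0.6, 0, 0, 0, 1], [0, 0, -0.3, 0, 0, 0, 1]]

```text
t: 3.28
ee_pos: [440.0, 303.1, 273.2]
orientation: [-2.371, -2.06, 0.003]
ft_force: [-0.7, 0.3, 1.1]
width: 87.7
grasp_force: 0.0
```

Call:
step_arm:
  targets:
    - [[0, 0, 0, 0, 0, 0, 0], [0, 0, 0, 0, 0, 0, 0], [0, 0, 0, 0, 0, 0, 0], [0, 0, 0, 0, 0, 0, 0], [0, 0, 0, 0, 0, 0, 0]]

```text
t: 3.9
ee_pos: [440.3, 303.4, 275.1]
orientation: [2.371, 2.061, 0.001]
ft_force: [0.2, 0.7, -0.5]
width: 41.3
grasp_force: 0.0
```

```bash
python3 - <<'E'
from h import *
st()
E
```

```text
t 3.9 pos [440.3 303.4 275.1] yaw (np.float64(-8.002633714129868), array([ 0.001,  0.   , -1.   ])) F [ 0.2  0.7 -0.5] w 41.3 g 0.0 q [0.58 0.48 1.91 0.   0.75 0.72]
```

Call:
step_arm:
  targets:
    - [[0, 0, 0, 0, 0, 0, 0], [0, 0, 0, 0, 0, 0, 0], [0, 0, 0, 0, 0, 0, 0], [0, 0, 0, 0, 0, 0, 0], [0, 0, 0, 0, 0, 0, 0]]

```text
t: 4.53
ee_pos: [440.2, 303.3, 274.6]
orientation: [-2.371, -2.061, 0.0]
ft_force: [-0.2, 0.3, -0.7]
width: 5.1
grasp_force: 30.0
```

Call:
step_arm:
  targets:
    - [[0, 0, 0, 0, 0, 0, 0], [0, 0, 0.2, 0, 0, 0, 0], [0, 0, 0.4, 0, 0, 0, 0], [0, 0, 0.6, 0, 0, 0, 0], [0, 0, 0.6, 0, 0, 0, 0]]

```text
t: 5.15
ee_pos: [440.1, 303.2, 365.8]
orientation: [2.371, 2.061, -0.001]
ft_force: [0.2, -0.3, -3.0]
width: 4.9
grasp_force: 30.0
```

```bash
python3 - <<'E'
from h import *
st()
r=(608.1,14.25,-.0524)
for n,y in zip('abcd',(-234,-99,36,171)):
    print(n,'tab home',T(r,[[-2.5,y,0]]).round(1),'40 out',T(r,[[-42.5,y,0]]).round(1),'knob',T(r,[[22,y+64,0]]).round(1))
E
```

```text
t 5.15 pos [440.1 303.2 365.8] yaw (np.float64(-8.001088188811396), array([-0., -0., -1.])) F [ 0.2 -0.3 -3. ] w 4.9 g 29.99919980764389 q [ 0.58  0.34  1.86 -0.    0.94  0.72]
a tab home [[ 593.3 -219.3    0. ]] 40 out [[ 553.4 -217.2    0. ]] knob [[ 621.2 -156.7    0. ]]
b tab home [[600.4 -84.5   0. ]] 40 out [[560.5 -82.4   0. ]] knob [[628.2 -21.9   0. ]]
c tab home [[607.5  50.3   0. ]] 40 out [[567.5  52.4   0. ]] knob [[635.3 113.    0. ]]
d tab home [[614.6 185.1   0. ]] 40 out [[574.6 187.2   0. ]] knob [[642.4 247.8   0. ]]
```

Call:
step_arm:
  targets:
    - [[0.1, -0.1, 0.15, 0, 0, 0.12, 0], [0.2, -0.2, 0.16, 0, 0, 0.12, 0], [0.3, -0.3, 0.15, 0, 0, 0.12, 0], [0.35, -0.35, 0.15, 0, 0, 0.12, 0], [0.35, -0.35, 0.15, 0, 0, 0.12, 0]]

```text
t: 5.78
ee_pos: [506.1, 236.9, 401.8]
orientation: [-2.327, -2.11, 0.003]
ft_force: [0.6, -0.1, -2.9]
width: 4.9
grasp_force: 30.0
```

Call:
step_arm:
  targets:
    - [[0.35, -0.35, 0, 0, 0, 0.12, 0], [0.3, -0.3, 0, 0, 0, 0.12, 0], [0.2, -0.2, 0, 0, 0, 0.12, 0], [0.14, -0.14, 0, 0, 0, 0.15, 0], [0, 0, 0, 0, 0, 0.14, 0]]

```text
t: 6.4
ee_pos: [555.0, 188.4, 402.3]
orientation: [-2.279, -2.162, 0.001]
ft_force: [0.1, -0.2, -3.3]
width: 4.9
grasp_force: 30.0
```

```bash
python3 - <<'E'
from h import *
st(); r=(608.1,14.25,-.0524)
for n in ['wrist','side']: snap(n,n+'2')
im=cv2.imread('pics/wrist2.png'); s=cv2.imread('pics/side2.png')
for y in (171-38,171+38):
    P=T(r,[[0,y,180],[-20,y,190]])
    for f,i in (('wrist2',im),('side2',s)):
        a,b=proj(f,P).round().astype(int).tolist(); print(f,a,b); cv2.line(i,a,b,(0,0,255),1)
P=T(r,[[0,310,200],[0,-310,200],[22,235,238]])
for f,i in (('wrist2',im),('side2',s)):
    a,b,c=proj(f,P).round().astype(int).tolist(); cv2.line(i,a,b,(0,255,0),1); cv2.circle(i,c,2,(0,0,255),-1)
s=cv2.resize(s[110:260,230:400],None,fx=2.56,fy=2.56,interpolation=cv2.INTER_CUBIC)
im=cv2.resize(im,None,fx=.7,fy=.75); 
h=max(s.shape[0],im.shape[0]); pad=lambda i:np.vstack([i,np.zeros((h-i.shape[0],i.shape[1],3),np.uint8)])
o=np.hstack([pad(im),pad(s)]); print(o.shape); cv2.imwrite('pics/o2.png',o)
E
```

```text
t 6.4 pos [555.  188.4 402.3] yaw (np.float64(-3.006945523153599), array([-0.001, -0.   , -1.   ])) F [ 0.1 -0.2 -3.3] w 4.9 g 29.999482333660126 q [0.31 0.37 1.72 0.   1.05 0.36]
wrist2 [346, 268] [319, 276]
side2 [305, 180] [298, 177]
wrist2 [354, 157] [325, 159]
side2 [302, 166] [295, 163]
(384, 793, 3)
```

View pics/o2.png

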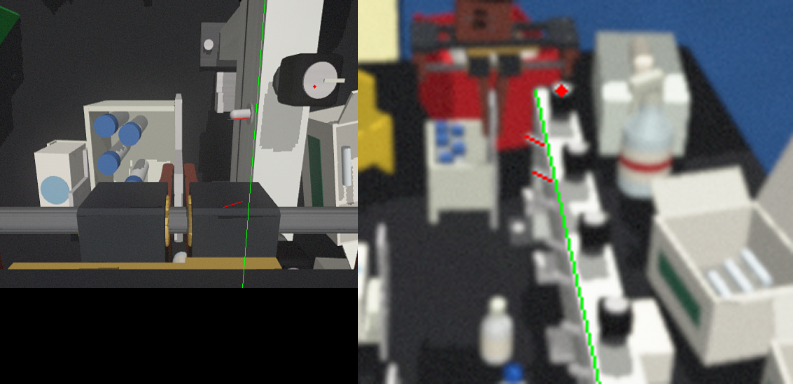

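```bash
python3 - <<'E'
from h import *
im=cv2.imread('pics/wrist2.png')[100:250,110:440]
cv2.imwrite('pics/w2c.png',cv2.resize(im,None,fx=2.4,fy=2.4,interpolation=cv2.INTER_CUBIC))
E
```

```text
(no output)
```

View pics/w2c.png

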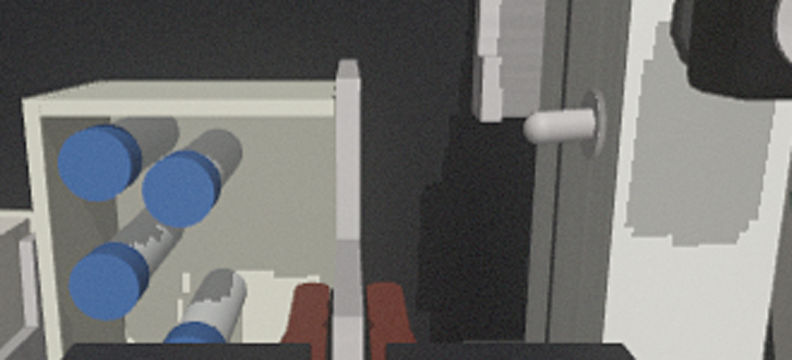

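```bash
python3 - <<'E'
from h import *
f='wrist2'; h=127.6; yw=-.0524
# holder from plate end & tab edge
print(fit(f,[[-2.5,55,86+h],[-2.5,20,134+h]],np.array([[255,125.8],[254.6,200]]),[555,188,yw]))
R=(608.1,14.25,-.0524)
# pin: fit shift dx,dy with fixed yaw
r=least_squares(lambda d:(proj(f,T((R[0]+d[0],R[1]+d[1],R[2]),[[0,209,180],[-20,209,190]]))-[[359,151.3],[328.5,153.3]]).ravel(),[0,0])
print('rail shift',r.x,r.fun); s=least_squares(lambda d:(proj(f,T((555+d[0],188.4+d[1],yw),[[0,55,86+h],[0,20,134+h]]))-[[255,125.8],[254.6,200]]).ravel(),[0,0]);print('tab centre rel TCP',s.x,s.fun)
E
```

```text
(array([ 5.58378300e+02,  1.96975384e+02, -5.83652324e-02]), array([  0.1, -11.3,  -0.1,   9.3]))
rail shift [2.47436269 3.14814112] [-0.85544941 -0.06131285  0.81483082  0.04125943]
tab centre rel TCP [1.0792129  8.71031804] [ -0.19655404 -11.26799316   0.14833817   9.29967047]
```

Call:
step_arm:
  targets:
    - [[0.2, -0.01, 0, 0, 0, 0, 0], [0.3, -0.015, 0, 0, 0, 0, 0], [0.26, -0.015, 0, 0, 0, 0, 0], [0.16, -0.01, -0.08, 0, 0, 0, 0], [0.12, -0.005, -0.06, 0, 0, 0, 0]]

```text
t: 7.12
ee_pos: [607.3, 186.0, 395.0]
orientation: [-2.279, -2.162, 0.001]
ft_force: [0.4, 0.7, -3.0]
width: 4.6
grasp_force: 30.0
```

Call:
step_arm:
  targets:
    - [[0.08, -0.005, -0.04, 0, 0, 0, 0], [0.06, 0, -0.03, 0, 0, 0, 0], [0.04, 0, -0.02, 0, 0, 0, 0], [0, 0, -0.02, 0, 0, 0, 0], [0, 0, 0, 0, 0, 0, 0]]

```text
t: 7.75
ee_pos: [615.5, 185.9, 390.0]
orientation: [-2.279, -2.162, 0.001]
ft_force: [-2.5, -0.1, -4.0]
width: 4.9
grasp_force: 30.0
```

```bash
python3 - <<'E'
from h import *
st()
E
```

```text
t 7.75 pos [615.5 185.9 390. ] yaw (np.float64(-2.999808118720493), array([-0.001, -0.   , -1.   ])) F [-2.5 -0.1 -4. ] w 4.9 g 29.99844342470169 q [0.27 0.47 1.6  0.   1.08 0.33]
```

Call:
step_arm:
  targets:
    - [[0.02, 0, -0.02, 0, 0, 0, 0], [0, 0, -0.02, 0, 0, 0, 0], [0, 0, 0, 0, 0, 0, 0], [0, 0, 0, 0, 0, 0, 0], [0, 0, 0, 0, 0, 0, 0]]

```text
t: 8.38
ee_pos: [616.0, 185.9, 388.0]
orientation: [-2.278, -2.161, 0.003]
ft_force: [-6.6, 0.5, 0.3]
width: 4.5
grasp_force: 30.0
```

```bash
python3 - <<'E'
from h import *
st(); snap('wrist','w3'); im=cv2.imread('pics/w3.png'); cv2.imwrite('pics/w3.png',im)
E
```

```text
t 8.38 pos [616.  185.9 388. ] yaw (np.float64(-3.0114465157477768), array([-0.003, -0.   , -1.   ])) F [-6.6  0.5  0.3] w 4.5 g 29.998874366283417 q [0.27 0.47 1.6  0.   1.08 0.33]
```

View pics/w3.png

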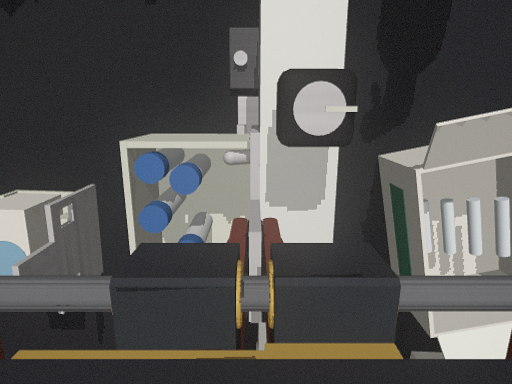

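Wrist view: the pin shows through the plate's slot at (237,158) and the plate is flush with the rail. The glove holder at (60,230) now sits turned, so it has been knocked and needs measuring again.

Call:
step_arm:
  targets:
    - [[0, 0, 0, 0, 0, 0, 0.4], [0, 0, 0, 0, 0, 0, 0.4], [0, 0, 0, 0, 0, 0, 0.4], [0, 0, 0, 0, 0, 0, 0.4], [0, 0, 0.2, 0, 0, 0, 0.4]]

```text
t: 9.05
ee_pos: [616.6, 185.8, 397.8]
orientation: [-2.278, -2.162, 0.002]
ft_force: [-0.3, 0.5, 0.1]
width: 35.2
grasp_force: 0.0
```

Call:
step_arm:
  targets:
    - [[0, 0, 0.4, 0, 0, 0, 0.4], [0, 0, 0.8, 0, 0, 0, 0.4], [-0.5, 0, 0.6, 0, 0, 0, 1], [-0.8, 0, 0, 0, 0, 0, 1], [-0.8, 0, 0, 0, 0, 0, 1]]

```text
t: 9.68
ee_pos: [510.8, 185.8, 490.3]
orientation: [2.278, 2.161, 0.004]
ft_force: [0.8, 0.5, 0.4]
width: 61.6
grasp_force: 0.0
```

```bash
python3 - <<'E'
from h import *
st(); snap('top','top3'); snap('wrist','wr3')
a=cv2.imread('pics/top3.png')[110:250,150:350]; b=cv2.imread('pics/wr3.png')
o=np.hstack([cv2.resize(a,None,fx=2.5,fy=2.5,interpolation=cv2.INTER_CUBIC),cv2.resize(b,(300,225))[:, :].copy() if False else np.vstack([cv2.resize(b,(300,225)),np.zeros((125,300,3),np.uint8)])]); cv2.imwrite('pics/o3.png',o)
E
```

```text
t 9.68 pos [510.8 185.8 490.3] yaw (np.float64(-3.018719660489303), array([ 0.003,  0.001, -1.   ])) F [0.8 0.5 0.4] w 61.6 g 0.0 q [0.33 0.21 1.72 0.   1.2  0.38]
```

View pics/o3.png

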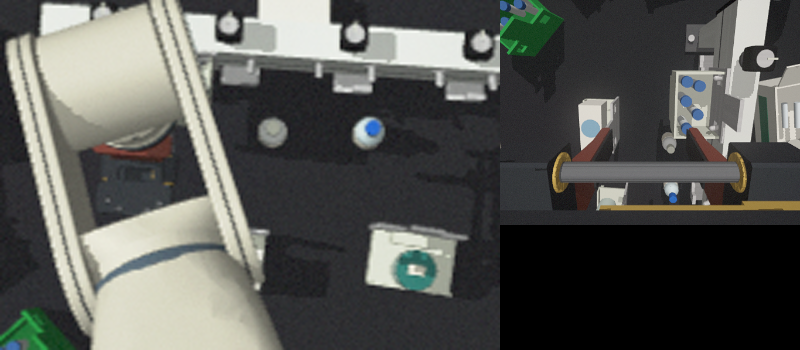

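Call:
step_arm:
  targets:
    - [[-0.34, -0.26, -0.3, 0, 0, -0.06, 1], [-0.34, -0.26, -0.4, 0, 0, -0.06, 1], [-0.34, -0.26, -0.4, 0, 0, -0.06, 1], [-0.34, -0.26, -0.4, 0, 0, -0.06, 1], [-0.34, -0.26, -0.22, 0, 0, -0.06, 1]]

```text
t: 10.4
ee_pos: [427.1, 120.5, 402.5]
orientation: [2.301, 2.138, 0.001]
ft_force: [0.6, -0.0, 0.5]
width: 87.7
grasp_force: 0.0
```

Call:
step_arm:
  targets:
    - [[0, 0, 0, 0, 0, 0, 1], [0, 0, 0, 0, 0, 0, 1], [0, 0, 0, 0, 0, 0, 1], [0, 0, 0, 0, 0, 0, 1], [0, 0, 0, 0, 0, 0, 1]]

```text
t: 11.02
ee_pos: [427.0, 121.0, 402.3]
orientation: [2.301, 2.139, 0.0]
ft_force: [-0.2, 0.0, 0.3]
width: 87.6
grasp_force: 0.0
```

```bash
python3 - <<'E'
from h import *
st(); snap('wrist','w4'); im=cv2.imread('pics/w4.png')[90:260,140:320]; print(proj('w4',T((427.5,120,-.073),[[-2.5,55,86],[-2.5,-55,86],[-2.5,20,134],[-2.5,-20,134]])))
cv2.imwrite('pics/w4c.png',cv2.resize(im,None,fx=3.5,fy=3.5,interpolation=cv2.INTER_CUBIC))
E
```

```text
t 11.03 pos [427.  121.  402.3] yaw (np.float64(-4.192428233585298), array([ 0.,  0., -1.])) F [-0.2  0.   0.3] w 87.6 g 0.0 q [0.25 0.16 2.02 0.   0.97 0.32]
[[251.80243374 123.72924759]
 [252.08831841 239.83194412]
 [251.37495958 172.7029243 ]
 [251.51630144 221.95464015]]
```

View pics/w4c.png

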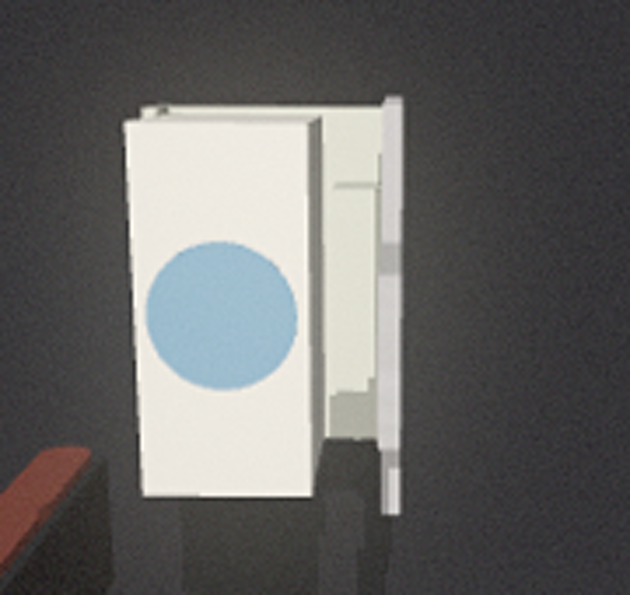

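```bash
python3 - <<'E'
from h import *
q=[[-2.5,55,86],[-2.5,-55,86],[-2.5,20,134],[-2.5,-20,134]]
p,r=fit('w4',q,np.array([[252.3,117.4],[252,236.9],[251,168.6],[250.7,218.3]]),[427,120,-.07]); print(p,r,T(p,[[-2.5,0,0]]))
E
```

```text
[ 4.27580352e+02  1.23693399e+02 -7.87587442e-02] [-0.4  2.1 -0.4 -0.7  0.3 -0.6  0.4 -0.8] [[425.08810124 123.89009235   0.        ]]
```

Call:
step_arm:
  targets:
    - [[-0.04, 0.06, -0.4, 0, 0, -0.08, 1], [0, 0, -0.6, 0, 0, 0, 1], [0, 0, -0.7, 0, 0, 0, 1], [0, 0, -0.6, 0, 0, 0, 0.6], [0, 0, -0.25, 0, 0, 0, 0.4]]

```text
t: 11.7
ee_pos: [424.4, 123.8, 273.3]
orientation: [-2.306, -2.131, 0.003]
ft_force: [-0.1, -0.3, 0.6]
width: 71.0
grasp_force: 0.0
```

Call:
step_arm:
  targets:
    - [[0, 0, 0, 0, 0, 0, 0], [0, 0, 0, 0, 0, 0, 0], [0, 0, 0, 0, 0, 0, 0], [0, 0, 0, 0, 0, 0, 0], [0, 0, 0, 0, 0, 0, 0]]

```text
t: 12.32
ee_pos: [424.9, 123.9, 275.0]
orientation: [2.307, 2.132, 0.001]
ft_force: [-0.1, -0.3, -0.7]
width: 21.2
grasp_force: 0.0
```

Call:
step_arm:
  targets:
    - [[0, 0, 0, 0, 0, 0, 0], [0, 0, 0, 0, 0, 0, 0], [0, 0, 0, 0, 0, 0, 0], [0, 0, 0, 0, 0, 0, 0], [0, 0, 0, 0, 0, 0, 0]]

```text
t: 12.95
ee_pos: [424.7, 123.9, 274.7]
orientation: [-2.307, -2.132, 0.0]
ft_force: [-1.2, 0.4, 4.0]
width: 5.1
grasp_force: 30.0
```

Call:
step_arm:
  targets:
    - [[0, 0, 0.3, 0, 0, 0, 0], [0, 0, 0.5, 0, 0, 0, 0], [0, 0, 0.6, 0, 0, 0, 0], [0, 0, 0.6, 0, 0, 0, 0], [0, 0, 0.57, 0, 0, 0, 0]]

```text
t: 13.58
ee_pos: [424.5, 123.7, 404.8]
orientation: [2.307, 2.132, 0.001]
ft_force: [0.0, 0.5, -3.9]
width: 5.0
grasp_force: 30.0
```

Call:
step_arm:
  targets:
    - [[0.1, -0.2, 0, 0, 0, 0, 0], [0.2, -0.4, 0, 0, 0, 0.1, 0], [0.3, -0.5, 0, 0, 0, 0.1, 0], [0.3, -0.5, 0, 0, 0, 0.1, 0], [0.3, -0.5, 0, 0, 0, 0.08, 0]]

```text
t: 14.2
ee_pos: [484.8, 17.3, 401.7]
orientation: [-2.278, -2.162, 0.003]
ft_force: [-0.1, 0.4, -3.9]
width: 5.2
grasp_force: 30.0
```

Call:
step_arm:
  targets:
    - [[0.3, -0.5, 0, 0, 0, 0, 0], [0.3, -0.5, 0, 0, 0, 0, 0], [0.25, -0.45, 0, 0, 0, 0, 0], [0.2, -0.35, 0, 0, 0, 0, 0], [0.09, -0.2, 0, 0, 0, 0, 0]]

```text
t: 14.82
ee_pos: [542.0, -82.3, 402.3]
orientation: [-2.279, -2.161, 0.001]
ft_force: [0.8, 0.7, -3.5]
width: 4.6
grasp_force: 30.0
```

Call:
step_arm:
  targets:
    - [[0, 0, 0, 0, 0, 0, 0], [0, 0, 0, 0, 0, 0, 0], [0, 0, 0, 0, 0, 0, 0], [0, 0, 0, 0, 0, 0, 0], [0, 0, 0, 0, 0, 0, 0]]

```text
t: 15.45
ee_pos: [541.7, -80.9, 403.3]
orientation: [2.278, 2.163, 0.0]
ft_force: [0.2, 0.1, -4.2]
width: 4.9
grasp_force: 30.0
```

```bash
python3 - <<'E'
from h import *
o=st(); snap('wrist','w5'); print(proj('w5',T((610.6,17.4,-.0524),[[0,-61,180],[-20,-61,190]])), 'end pred', proj('w5',T((o['ee_pos'][0]+2.5+1,o['ee_pos'][1]+3,-.0524),[[-2.5,55,214]])))
im=cv2.imread('pics/w5.png')[100:250,110:440]
cv2.imwrite('pics/w5c.png',cv2.resize(im,None,fx=2.4,fy=2.4,interpolation=cv2.INTER_CUBIC))
E
```

```text
t 15.45 pos [541.7 -80.9 403.3] yaw (np.float64(-2.9785842839494028), array([ 0., -0., -1.])) F [ 0.2  0.1 -4.2] w 4.9 g 29.9994295835495 q [-0.17  0.31  1.8  -0.    1.03 -0.12]
[[356.08328501 151.72397098]
 [327.33411394 153.82247534]] end pred [[255.11008322 125.80734052]]
```

View pics/w5c.png

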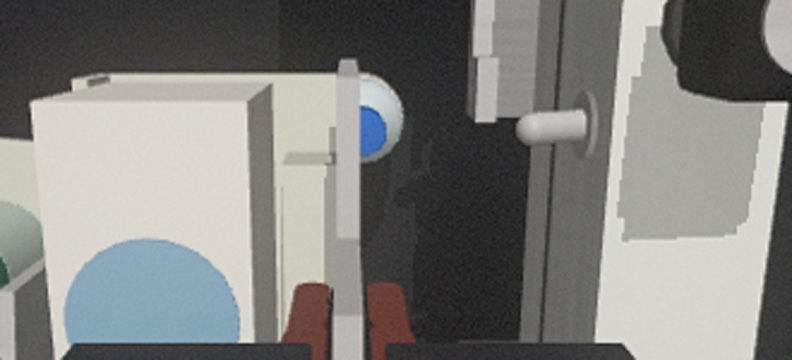

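Call:
step_arm:
  targets:
    - [[0.2, -0.01, -0.02, 0, 0, 0, 0], [0.3, -0.015, 0, 0, 0, 0, 0], [0.23, -0.015, 0, 0, 0, 0, 0], [0.16, -0.01, -0.08, 0, 0, 0, 0], [0.12, -0.005, -0.06, 0, 0, 0, 0]]

```text
t: 16.12
ee_pos: [592.8, -83.9, 394.6]
orientation: [-2.278, -2.162, 0.001]
ft_force: [-0.6, -0.6, -3.9]
width: 4.9
grasp_force: 30.0
```

Call:
step_arm:
  targets:
    - [[0.08, -0.005, -0.04, 0, 0, 0, 0], [0.06, 0, -0.03, 0, 0, 0, 0], [0.04, 0, -0.02, 0, 0, 0, 0], [0.02, 0, -0.04, 0, 0, 0, 0], [0, 0, -0.02, 0, 0, 0, 0]]

```text
t: 16.75
ee_pos: [601.2, -84.1, 387.8]
orientation: [-2.277, -2.16, 0.004]
ft_force: [-8.0, -0.1, 7.0]
width: 5.0
grasp_force: 30.0
```

Call:
step_arm:
  targets:
    - [[0, 0, 0, 0, 0, 0, 0], [0, 0, 0, 0, 0, 0, 0], [0, 0, 0, 0, 0, 0, 0], [0, 0, 0, 0, 0, 0, 0], [0, 0, 0, 0, 0, 0, 0]]

```text
t: 17.38
ee_pos: [601.2, -84.1, 387.8]
orientation: [-2.277, -2.16, 0.003]
ft_force: [-6.2, 0.3, 2.8]
width: 5.1
grasp_force: 30.0
```

Call:
step_arm:
  targets:
    - [[0, 0, 0, 0, 0, 0, 0.4], [0, 0, 0, 0, 0, 0, 0.4], [0, 0, 0, 0, 0, 0, 0.4], [0, 0, 0, 0, 0, 0, 0.4], [0, 0, 0.2, 0, 0, 0, 0.4]]

```text
t: 18.0
ee_pos: [602.1, -84.1, 397.3]
orientation: [-2.278, -2.162, 0.002]
ft_force: [0.1, -0.1, 0.6]
width: 35.0
grasp_force: 0.0
```

Call:
step_arm:
  targets:
    - [[0, 0, 0.4, 0, 0, 0, 0.4], [0, 0, 0.8, 0, 0, 0, 0.4], [-0.5, 0, 0.6, 0, 0, 0, 1], [-0.8, 0, 0, 0, 0, 0, 1], [-0.8, 0, 0, 0, 0, 0, 1]]

```text
t: 18.62
ee_pos: [496.2, -84.1, 488.8]
orientation: [2.278, 2.162, 0.002]
ft_force: [-0.5, -0.4, -0.0]
width: 62.0
grasp_force: 0.0
```

Call:
step_arm:
  targets:
    - [[-0.5, -0.2, -0.5, 0, 0, -0.2, 1], [-0.5, -0.2, -0.5, 0, 0, -0.2, 1], [-0.3, -0.15, -0.5, 0, 0, -0.2, 1], [-0.14, -0.05, -0.2, 0, 0, -0.2, 1], [0, 0, 0, 0, 0, -0.05, 1]]

```text
t: 19.25
ee_pos: [425.4, -114.2, 402.9]
orientation: [-2.343, -2.093, 0.0]
ft_force: [1.3, 0.3, -0.1]
width: 87.5
grasp_force: 0.0
```

Call:
step_arm:
  targets:
    - [[0, 0, 0, 0, 0, 0, 1], [0, 0, 0, 0, 0, 0, 1], [0, 0, 0, 0, 0, 0, 1], [0, 0, 0, 0, 0, 0, 1], [0, 0, 0, 0, 0, 0, 1]]

```text
t: 19.88
ee_pos: [425.3, -114.1, 402.7]
orientation: [2.342, 2.094, 0.0]
ft_force: [0.3, -0.4, 0.5]
width: 87.7
grasp_force: 0.0
```

```bash
python3 - <<'E'
from h import *
st(); snap('wrist','w6'); im=cv2.imread('pics/w6.png')[90:260,140:400]; print(proj('w6',T((427,-110.5,-.113),[[-2.5,55,86],[-2.5,-55,86],[-2.5,20,134],[-2.5,-20,134]])))
cv2.imwrite('pics/w6c.png',cv2.resize(im,None,fx=3,fy=3,interpolation=cv2.INTER_CUBIC))
E
```

```text
t 19.88 pos [ 425.3 -114.1  402.7] yaw (np.float64(-6.398575615263472), array([ 0.,  0., -1.])) F [ 0.3 -0.4  0.5] w 87.7 g 0.0 q [-0.29  0.15  2.02  0.    0.97 -0.18]
[[252.75976813 118.19248344]
 [252.80038201 235.02707955]
 [252.39647555 166.48165723]
 [252.42768567 216.09991892]]
```

View pics/w6c.png

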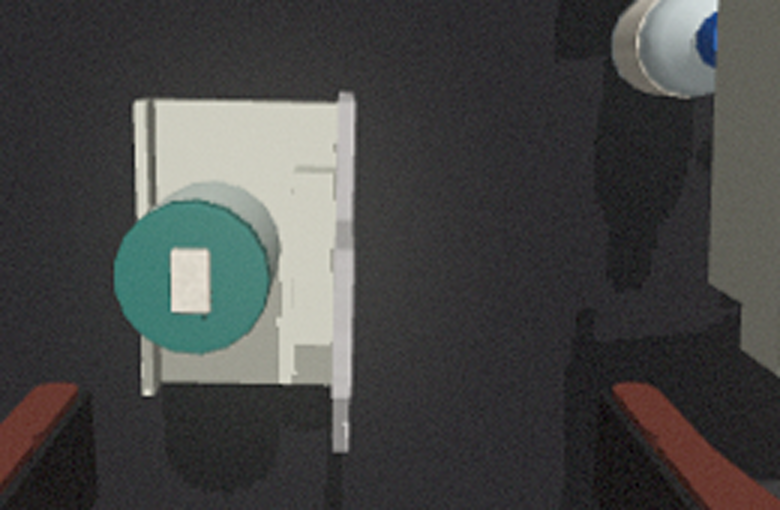

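```bash
python3 - <<'E'
from h import *
q=[[-2.5,55,86],[-2.5,-55,86],[-2.5,20,134],[-2.5,-20,134]]
p,r=fit('w6',q,np.array([[255.7,121],[253.7,240.7],[254.7,172.7],[253.7,222.7]]),[427,-112,-.11]); print(p,r,T(p,[[-2.5,0,0]]))
E
```

```text
[ 4.28005350e+02 -1.15288172e+02 -1.29009485e-01] [-0.2  2.5 -0.2 -1.2  0.1 -0.3  0.3 -1.1] [[ 425.52612535 -114.96654238    0.        ]]
```

Call:
step_arm:
  targets:
    - [[0, -0.02, -0.4, 0, 0, -0.25, 1], [0, 0, -0.6, 0, 0, 0, 1], [0, 0, -0.7, 0, 0, 0, 1], [0, 0, -0.6, 0, 0, 0, 0.6], [0, 0, -0.26, 0, 0, 0, 0.4]]

```text
t: 20.55
ee_pos: [424.9, -115.0, 273.3]
orientation: [-2.359, -2.072, 0.002]
ft_force: [-0.1, -0.7, 0.4]
width: 71.7
grasp_force: 0.0
```

Call:
step_arm:
  targets:
    - [[0, 0, 0, 0, 0, 0, 0], [0, 0, 0, 0, 0, 0, 0], [0, 0, 0, 0, 0, 0, 0], [0, 0, 0, 0, 0, 0, 0], [0, 0, 0, 0, 0, 0, 0]]

```text
t: 21.18
ee_pos: [425.4, -115.2, 275.0]
orientation: [2.36, 2.073, 0.001]
ft_force: [-0.2, -0.2, 0.3]
width: 21.4
grasp_force: 0.0
```

Call:
step_arm:
  targets:
    - [[0, 0, 0, 0, 0, 0, 0], [0, 0, 0, 0, 0, 0, 0], [0, 0, 0, 0, 0, 0, 0], [0, 0, 0, 0, 0, 0, 0], [0, 0, 0, 0, 0, 0, 0]]

```text
t: 21.8
ee_pos: [425.2, -115.1, 274.7]
orientation: [-2.36, -2.073, 0.0]
ft_force: [-1.4, 0.2, 4.1]
width: 5.1
grasp_force: 30.0
```

Call:
step_arm:
  targets:
    - [[0, 0, 0.3, 0, 0, 0, 0], [0, 0, 0.5, 0, 0, 0, 0], [0, 0, 0.6, 0, 0, 0, 0], [0, 0, 0.6, 0, 0, 0, 0], [0, 0, 0.57, 0, 0, 0, 0]]

```text
t: 22.42
ee_pos: [425.0, -115.0, 404.8]
orientation: [2.36, 2.073, 0.001]
ft_force: [0.4, -0.4, -3.5]
width: 4.8
grasp_force: 30.0
```

Call:
step_arm:
  targets:
    - [[0, -0.2, 0, 0, 0, 0.1, 0], [0.1, -0.3, 0, 0, 0, 0.2, 0], [0.15, -0.4, 0, 0, 0, 0.2, 0], [0.2, -0.4, 0, 0, 0, 0.2, 0], [0.3, -0.3, 0, 0, 0, 0.2, 0]]

```text
t: 23.05
ee_pos: [462.4, -196.3, 401.7]
orientation: [-2.292, -2.145, 0.002]
ft_force: [0.1, -0.1, -2.8]
width: 4.9
grasp_force: 30.0
```

Call:
step_arm:
  targets:
    - [[0.4, -0.2, 0, 0, 0, 0.2, 0], [0.4, -0.12, 0, 0, 0, 0, 0], [0.4, -0.1, 0, 0, 0, 0, 0], [0.22, 0, 0, 0, 0, 0, 0], [0, 0, 0, 0, 0, 0, 0]]

```text
t: 23.68
ee_pos: [533.8, -216.2, 402.1]
orientation: [-2.277, -2.162, 0.001]
ft_force: [-0.2, -0.9, -2.4]
width: 5.1
grasp_force: 30.0
```

```bash
python3 - <<'E'
from h import *
o=st(); snap('wrist','w7'); print(proj('w7',T((610.6,17.4,-.0524),[[0,-196,180],[-20,-196,190]])), 'end pred', proj('w7',T((o['ee_pos'][0]+2.5+1,o['ee_pos'][1]+3,-.0524),[[-2.5,55,214]])))
im=cv2.imread('pics/w7.png')[100:250,110:440]
cv2.imwrite('pics/w7c.png',cv2.resize(im,None,fx=2.4,fy=2.4,interpolation=cv2.INTER_CUBIC))
E
```

```text
t 23.68 pos [ 533.8 -216.2  402.1] yaw (np.float64(-2.984494968391235), array([-0.002,  0.001, -1.   ])) F [-0.2 -0.9 -2.4] w 5.1 g 29.99950647354126 q [-0.41  0.35  1.74 -0.    1.05 -0.35]
[[358.75677061 151.27221859]
 [329.89765772 153.34965086]] end pred [[255.74209131 126.09035741]]
```

View pics/w7c.png

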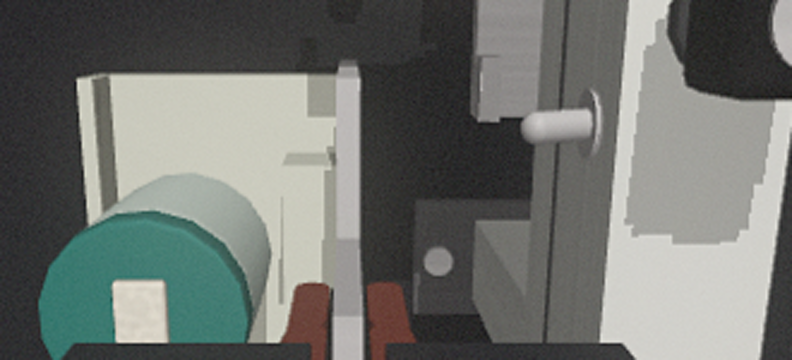

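Call:
step_arm:
  targets:
    - [[0.2, -0.01, 0, 0, 0, 0, 0], [0.3, -0.015, 0, 0, 0, 0, 0], [0.24, -0.015, 0, 0, 0, 0, 0], [0.16, -0.01, -0.08, 0, 0, 0, 0], [0.12, -0.005, -0.06, 0, 0, 0, 0]]

```text
t: 24.35
ee_pos: [585.3, -218.8, 395.6]
orientation: [-2.278, -2.162, 0.0]
ft_force: [-0.4, -0.0, -3.8]
width: 5.3
grasp_force: 30.0
```

Call:
step_arm:
  targets:
    - [[0.08, -0.005, -0.04, 0, 0, 0, 0], [0.06, 0, -0.03, 0, 0, 0, 0], [0.04, 0, -0.02, 0, 0, 0, 0], [0.02, 0, -0.05, 0, 0, 0, 0], [0, 0, -0.02, 0, 0, 0, 0]]

```text
t: 24.98
ee_pos: [593.8, -219.1, 388.0]
orientation: [-2.277, -2.16, 0.003]
ft_force: [-6.2, 1.4, 4.3]
width: 4.7
grasp_force: 30.0
```

Call:
step_arm:
  targets:
    - [[0, 0, 0, 0, 0, 0, 0], [0, 0, 0, 0, 0, 0, 0], [0, 0, 0, 0, 0, 0, 0], [0, 0, 0, 0, 0, 0, 0], [0, 0, 0, 0, 0, 0, 0]]

```text
t: 25.6
ee_pos: [593.7, -219.1, 388.0]
orientation: [-2.277, -2.16, 0.003]
ft_force: [-5.1, -0.5, -0.5]
width: 5.0
grasp_force: 30.0
```

Call:
step_arm:
  targets:
    - [[0, 0, 0, 0, 0, 0, 0.4], [0, 0, 0, 0, 0, 0, 0.4], [0, 0, 0, 0, 0, 0, 0.4], [0, 0, 0, 0, 0, 0, 0.4], [0, 0, 0.2, 0, 0, 0, 0.4]]

```text
t: 26.22
ee_pos: [594.6, -219.1, 397.8]
orientation: [-2.278, -2.161, 0.001]
ft_force: [-0.3, 0.5, 0.8]
width: 35.1
grasp_force: 0.0
```

Call:
step_arm:
  targets:
    - [[0, 0, 0.4, 0, 0, 0, 0.4], [0, 0, 0.7, 0, 0, 0, 0.4], [0, 0, 0.5, 0, 0, 0.5, 0.52], [0.1, 0.2, 0, 0, 0, 1, 0.52], [0.1, 0.2, 0, 0, 0, 1, 0.52]]

```text
t: 26.85
ee_pos: [604.9, -199.0, 479.6]
orientation: [2.078, 2.354, 0.001]
ft_force: [0.1, 0.0, -0.5]
width: 45.5
grasp_force: 0.0
```

Call:
step_arm:
  targets:
    - [[0.1, 0.2, 0, 0, 0, 1, 0.52], [0.1, 0.2, 0, 0, 0, 1, 0.52], [0.1, 0.2, 0, 0, 0, 1, 0.52], [0.06, 0.2, 0, 0, 0, 1, 0.52], [0, 0.06, 0, 0, 0, 1, 0.52]]

```text
t: 27.48
ee_pos: [623.0, -155.5, 479.0]
orientation: [1.637, 2.68, 0.001]
ft_force: [0.2, 0.2, -0.5]
width: 45.5
grasp_force: 0.0
```

Call:
step_arm:
  targets:
    - [[0, 0, 0, 0, 0, 1, 0.52], [0, 0, 0, 0, 0, 1, 0.52], [0, 0, 0, 0, 0, 1, 0.52], [0, 0, 0, 0, 0, 1, 0.52], [0, 0, 0, 0, 0, 1, 0.52]]

```text
t: 28.1
ee_pos: [622.8, -156.1, 479.0]
orientation: [1.148, 2.924, 0.0]
ft_force: [0.7, 0.3, 0.0]
width: 45.6
grasp_force: 0.0
```

Call:
step_arm:
  targets:
    - [[0, 0, 0, 0, 0, 1, 0.52], [0, 0, 0, 0, 0, 1, 0.52], [0, 0, 0, 0, 0, 1, 0.52], [0, 0, 0, 0, 0, 1, 0.52], [0, 0, 0, 0, 0, 1, 0.52]]

```text
t: 28.72
ee_pos: [622.8, -156.1, 479.0]
orientation: [0.623, 3.079, -0.0]
ft_force: [0.1, -1.0, -0.1]
width: 45.7
grasp_force: 0.0
```

Call:
step_arm:
  targets:
    - [[0, 0, 0, 0, 0, 1, 0.52], [0, 0, 0, 0, 0, 1, 0.52], [0, 0, 0, 0, 0, 1, 0.52], [0, 0, 0, 0, 0, 1, 0.52], [0, 0, 0, 0, 0, 1, 0.52]]

```text
t: 29.35
ee_pos: [622.8, -156.1, 479.0]
orientation: [0.079, 3.14, -0.0]
ft_force: [0.4, 0.6, 0.2]
width: 45.5
grasp_force: 0.0
```

```bash
python3 - <<'E'
from h import *
o=st(); snap('wrist','w8'); im=cv2.imread('pics/w8.png')
q=T((608.9,14.8,-.0524),[[22+a,-170+b,238] for a,b in((-15,-15),(-15,15),(15,15),(15,-15))]); pq=proj('w8',q).round().astype(np.int32); print(pq.tolist())
cv2.polylines(im,[pq],True,(0,0,255),1); cv2.imwrite('pics/w8o.png',im)
E
```

```text
t 29.35 pos [ 622.8 -156.1  479. ] yaw (np.float64(87.12692045671163), array([ 0.001, -0.   , -1.   ])) F [0.4 0.6 0.2] w 45.5 g 0.0 q [-0.26  0.38  1.52  0.    1.24 -1.78]
[[232, 182], [275, 182], [275, 223], [232, 223]]
```

View pics/w8o.png

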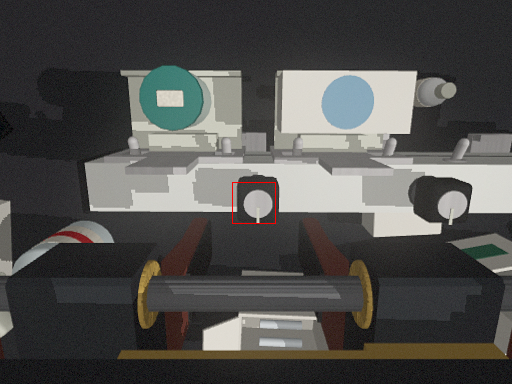

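Call:
step_arm:
  targets:
    - [[0, 0.02, -0.3, 0, 0, 0, 0.52], [0, 0, -0.5, 0, 0, 0, 0.52], [0, 0, -0.5, 0, 0, 0, 0.52], [0, 0, -0.4, 0, 0, 0, 0.52], [0, 0, -0.12, 0, 0, 0, 0.52]]

```text
t: 30.02
ee_pos: [622.4, -155.0, 385.3]
orientation: [-0.083, -3.138, -0.001]
ft_force: [-0.1, 0.3, 0.5]
width: 45.7
grasp_force: 0.0
```

Call:
step_arm:
  targets:
    - [[0, 0, 0, 0, 0, 0, 0.2], [0, 0, 0, 0, 0, 0, 0.2], [0, 0, 0, 0, 0, 0, 0.2], [0, 0, 0, 0, 0, 0, 0.2], [0, 0, 0, 0, 0, 0, 0.2]]

```text
t: 30.65
ee_pos: [623.1, -154.6, 388.0]
orientation: [0.082, 3.139, 0.001]
ft_force: [0.6, 5.2, -0.2]
width: 29.9
grasp_force: 30.0
```

```bash
python3 - <<'E'
from h import *
o=st()
E
```

```text
t 30.65 pos [ 623.1 -154.6  388. ] yaw (np.float64(86.99413459124563), array([ 0.002,  0.001, -1.   ])) F [ 0.6  5.2 -0.2] w 29.9 g 30.00048279762268 q [-0.26  0.47  1.6   0.    1.07 -1.78]
```

Call:
step_arm:
  targets:
    - [[0, 0.02, 0.06, 0, 0, 0, 0.2], [0, 0, 0.1, 0, 0, 0, 0.2], [0, 0, 0.1, 0, 0, 0, 0.2], [0, 0, 0.05, 0, 0, 0, 0.2], [0, 0, 0, 0, 0, 0, 0.2]]

```text
t: 31.28
ee_pos: [623.0, -154.2, 402.5]
orientation: [0.082, 3.14, -0.001]
ft_force: [6.0, 0.9, -9.8]
width: 29.8
grasp_force: 30.0
```

Call:
step_arm:
  targets:
    - [[0, 0, 0, 0, 0, -0.5, 0.2], [0, 0, 0, 0, 0, -1, 0.2], [0, 0, 0, 0, 0, -1, 0.2], [0, 0, 0, 0, 0, -1, 0.2], [0, 0, 0, 0, 0, -1, 0.2]]

```text
t: 31.9
ee_pos: [623.0, -154.6, 402.3]
orientation: [0.575, 3.088, -0.002]
ft_force: [4.8, -2.1, -9.7]
width: 30.0
grasp_force: 30.0
```

```bash
python3 - <<'E'
from h import *
o=st(); print(o['moment'])
E
```

```text
t 31.9 pos [ 623.  -154.6  402.3] yaw (np.float64(68.88808038483049), array([ 0.   , -0.001, -1.   ])) F [ 4.8 -2.1 -9.7] w 30.0 g 29.99565303325653 q [-0.26  0.45  1.59 -0.    1.1  -1.46]
[-0.5306045  -0.87650832  0.08742143]
```

Call:
step_arm:
  targets:
    - [[0.01, 0, 0.01, 0, 0, -1, 0.2], [0.01, 0, 0, 0, 0, -1, 0.2], [0, 0, 0, 0, 0, -1, 0.2], [0, 0, 0.01, 0, 0, -1, 0.2], [0, 0, 0, 0, 0, -1, 0.2]]

```text
t: 32.52
ee_pos: [623.2, -155.1, 402.8]
orientation: [-1.103, -2.94, 0.004]
ft_force: [0.8, -4.7, -9.6]
width: 29.9
grasp_force: 30.0
```

Call:
step_arm:
  targets:
    - [[0, 0, 0, 0, 0, -1, 0.2], [0, 0, 0, 0, 0, -1, 0.2], [0, 0, 0, 0, 0, -1, 0.2], [0, 0, 0, 0, 0, -1, 0.2], [0, 0, 0.01, 0, 0, -1, 0.2]]

```text
t: 33.15
ee_pos: [622.9, -155.4, 403.0]
orientation: [-1.597, -2.704, 0.006]
ft_force: [-0.5, -5.0, -10.7]
width: 29.7
grasp_force: 30.0
```

Call:
step_arm:
  targets:
    - [[0, 0, 0, 0, 0, -1, 0.2], [0, 0, 0, 0, 0, -1, 0.2], [0, 0, 0, 0, 0, -1, 0.2], [0, 0, 0, 0, 0, -1, 0.2], [0, 0, 0.01, 0, 0, -1, 0.2]]

```text
t: 33.78
ee_pos: [622.5, -155.5, 403.3]
orientation: [-2.041, -2.385, 0.008]
ft_force: [-1.7, -7.1, -10.9]
width: 29.8
grasp_force: 30.0
```

Call:
step_arm:
  targets:
    - [[0, 0, 0, 0, 0, -1, 0.2], [0, 0, 0, 0, 0, -1, 0.2], [0, 0, 0, 0, 0, -1, 0.2], [0, 0, 0, 0, 0, -1, 0.2], [0, 0, 0.01, 0, 0, -1, 0.2]]

```text
t: 34.4
ee_pos: [622.1, -155.6, 403.5]
orientation: [-2.425, -1.994, 0.01]
ft_force: [-3.7, -8.1, -10.6]
width: 29.5
grasp_force: 30.0
```

Call:
step_arm:
  targets:
    - [[0, 0, 0, 0, 0, -1, 0.2], [0, 0, 0, 0, 0, -1, 0.2], [0, 0, 0, 0, 0, -1, 0.2], [0, 0, 0, 0, 0, -1, 0.2], [0, 0, 0.01, 0, 0, -1, 0.2]]

```text
t: 35.02
ee_pos: [621.7, -155.4, 404.0]
orientation: [-2.734, -1.543, 0.012]
ft_force: [-5.6, -6.2, -10.2]
width: 29.8
grasp_force: 30.0
```

Call:
step_arm:
  targets:
    - [[0, 0, 0, 0, 0, -1, 0.2], [0, 0, 0, 0, 0, -1, 0.2], [0, 0, 0, 0, 0, -1, 0.2], [0, 0, 0, 0, 0, -1, 0.2], [0, 0, 0, 0, 0, -1, 0.2]]

```text
t: 35.65
ee_pos: [621.4, -155.1, 404.4]
orientation: [-2.961, -1.045, 0.013]
ft_force: [-11.0, -3.5, -4.0]
width: 29.8
grasp_force: 30.0
```

```bash
python3 - <<'E'
from h import *
o=st(); print(o['moment'])
E
```

```text
t 35.65 pos [ 621.4 -155.1  404.4] yaw (np.float64(-51.12866344576684), array([-0.009, -0.001, -1.   ])) F [-11.   -3.5  -4. ] w 29.8 g 29.99870002269745 q [-0.26  0.45  1.59 -0.    1.11  0.63]
[-0.63695886  1.44131518  0.09863798]
```

Call:
step_arm:
  targets:
    - [[-0.02, 0, 0, 0, 0, -1, 0.2], [-0.01, -0.01, 0, 0, 0, -1, 0.2], [0, 0, 0, 0, 0, -1, 0.2], [0, 0, 0, 0, 0, -1, 0.2], [0, 0, 0, 0, 0, -1, 0.2]]

```text
t: 36.28
ee_pos: [620.5, -154.8, 405.0]
orientation: [-3.097, -0.515, 0.01]
ft_force: [-7.0, 0.6, -2.4]
width: 29.7
grasp_force: 30.0
```

Call:
step_arm:
  targets:
    - [[0, 0, 0, 0, 0, -1, 0.2], [0, 0, 0, 0, 0, -0.5, 0.2], [0, 0, 0, 0, 0, 0, 0.2], [0, 0, 0, 0, 0, 0, 0.2], [0, 0, 0, 0, 0, 0, 0.2]]

```text
t: 36.9
ee_pos: [620.8, -154.5, 405.1]
orientation: [-3.12, -0.359, 0.009]
ft_force: [-5.6, 1.3, -2.6]
width: 30.3
grasp_force: 31.0
```

```bash
python3 - <<'E'
from h import *
o=st(); print(o['moment'])
E
```

```text
t 36.9 pos [ 620.8 -154.5  405.1] yaw (np.float64(-76.87130275997652), array([-0.006,  0.   , -1.   ])) F [-5.6  1.3 -2.6] w 30.3 g 31.006593704223633 q [-0.26  0.45  1.59 -0.    1.11  1.08]
[0.31075291 1.01018814 1.15660817]
```

Call:
step_arm:
  targets:
    - [[0, 0, 0, 0, 0, 0, 0.52], [0, 0, 0, 0, 0, 0, 0.52], [0, 0, 0, 0, 0, 0, 0.52], [0, 0, 0.1, 0, 0, 0, 0.52], [0, 0, 0.3, 0, 0, 0, 0.52]]

```text
t: 37.52
ee_pos: [622.2, -154.6, 425.8]
orientation: [-3.121, -0.355, 0.002]
ft_force: [0.0, 0.0, 0.2]
width: 45.9
grasp_force: 0.0
```

Call:
step_arm:
  targets:
    - [[0, 0, 0.5, 0, 0, 0, 0.52], [0, 0, 0.5, 0, 0, 0, 0.52], [0, 0, 0.1, 0, 0, 1, 0.52], [0, 0.2, 0, 0, 0, 1, 0.52], [0, 0.2, 0, 0, 0, 1, 0.52]]

```text
t: 38.15
ee_pos: [622.3, -134.5, 482.2]
orientation: [3.066, 0.683, 0.002]
ft_force: [0.5, 0.3, 0.8]
width: 45.5
grasp_force: 0.0
```

Call:
step_arm:
  targets:
    - [[0.04, 0.2, 0, 0, 0, 1, 0.52], [0.04, 0.2, 0, 0, 0, 1, 0.52], [0.04, 0.2, 0, 0, 0, 1, 0.52], [0.04, 0.2, 0, 0, 0, 1, 0.52], [0, 0.2, 0, 0, 0, 1, 0.52]]

```text
t: 38.78
ee_pos: [630.5, -84.3, 482.0]
orientation: [2.9, 1.205, 0.002]
ft_force: [0.4, -0.4, 0.0]
width: 46.0
grasp_force: 0.0
```

Call:
step_arm:
  targets:
    - [[0, 0.2, 0, 0, 0, 1, 0.52], [0, 0.2, 0, 0, 0, 1, 0.52], [0, 0.2, 0, 0, 0, 1, 0.52], [0, 0.2, 0, 0, 0, 1, 0.52], [0, 0.2, 0, 0, 0, 1, 0.52]]

```text
t: 39.4
ee_pos: [630.3, -34.3, 482.0]
orientation: [2.647, 1.691, 0.002]
ft_force: [0.4, -0.1, 0.1]
width: 45.7
grasp_force: 0.0
```

Call:
step_arm:
  targets:
    - [[0, 0.2, 0, 0, 0, 1, 0.52], [0, 0, 0, 0, 0, 1, 0.52], [0, 0, 0, 0, 0, 1, 0.52], [0, 0, 0, 0, 0, 1, 0.52], [0, 0, 0, 0, 0, 1, 0.52]]

```text
t: 40.02
ee_pos: [630.4, -24.6, 482.0]
orientation: [2.313, 2.124, 0.002]
ft_force: [1.3, -0.7, -0.1]
width: 45.4
grasp_force: 0.0
```

Call:
step_arm:
  targets:
    - [[0, 0, 0, 0, 0, 1, 0.52], [0, 0, 0, 0, 0, 1, 0.52], [0, 0, 0, 0, 0, 1, 0.52], [0, 0, 0, 0, 0, 1, 0.52], [0, 0, 0, 0, 0, 1, 0.52]]

```text
t: 40.65
ee_pos: [630.4, -24.7, 482.0]
orientation: [1.909, 2.494, 0.001]
ft_force: [0.5, 0.6, 0.7]
width: 45.9
grasp_force: 0.0
```

Call:
step_arm:
  targets:
    - [[0, 0, 0, 0, 0, 1, 0.52], [0, 0, 0, 0, 0, 1, 0.52], [0, 0, 0, 0, 0, 1, 0.52], [0, 0, 0, 0, 0, 1, 0.52], [0, 0, 0, 0, 0, 1, 0.52]]

```text
t: 41.28
ee_pos: [630.4, -24.6, 482.0]
orientation: [1.447, 2.787, 0.001]
ft_force: [0.0, -0.6, 0.2]
width: 45.9
grasp_force: 0.0
```

Call:
step_arm:
  targets:
    - [[0, 0, 0, 0, 0, 1, 0.52], [0, 0, 0, 0, 0, 1, 0.52], [0, 0, 0, 0, 0, 1, 0.52], [0, 0, 0, 0, 0, 1, 0.52], [0, 0, 0, 0, 0, 1, 0.52]]

```text
t: 41.9
ee_pos: [630.3, -24.7, 482.0]
orientation: [0.941, 2.996, 0.0]
ft_force: [-0.3, 0.2, 0.2]
width: 45.5
grasp_force: 0.0
```

Call:
step_arm:
  targets:
    - [[0, 0, 0, 0, 0, 1, 0.52], [0, 0, 0, 0, 0, 1, 0.52], [0, 0, 0, 0, 0, 1, 0.52], [0, 0, 0, 0, 0, 1, 0.52], [0, 0, 0, 0, 0, 1, 0.52]]

```text
t: 42.52
ee_pos: [630.4, -24.6, 482.0]
orientation: [0.406, 3.114, 0.0]
ft_force: [-0.6, -0.6, -0.7]
width: 45.8
grasp_force: 0.0
```

```bash
python3 - <<'E'
from h import *
o=st(); snap('wrist','w9')
E
```

```text
t 42.52 pos [630.4 -24.6 482. ] yaw (np.float64(75.1288351810459), array([ 0.001, -0.   , -1.   ])) F [-0.6 -0.6 -0.7] w 45.8 g 0.0 q [-0.06  0.36  1.54 -0.    1.24 -1.37]
```

View pics/w9.png

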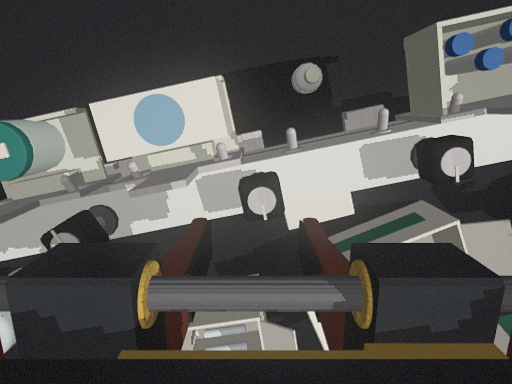

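Wrist view: knob a (75,235) is turned and stays raised, and knob b (262,198) is next. The dropper bottle (308,75) is standing.

Call:
step_arm:
  targets:
    - [[-0.02, 0.09, 0, 0, 0, 1, 0.52], [0, 0, 0, 0, 0, 1, 0.52], [0, 0, -0.2, 0, 0, 0.97, 0.52], [0, 0, -0.4, 0, 0, 0, 0.52], [0, 0, -0.5, 0, 0, 0, 0.52]]

```text
t: 43.2
ee_pos: [629.6, -20.1, 426.7]
orientation: [0.087, 3.138, -0.0]
ft_force: [0.8, -0.4, -0.7]
width: 45.7
grasp_force: 0.0
```

Call:
step_arm:
  targets:
    - [[0, 0, -0.5, 0, 0, 0, 0.52], [0, 0, -0.28, 0, 0, 0, 0.52], [0, 0, 0, 0, 0, 0, 0.2], [0, 0, 0, 0, 0, 0, 0.2], [0, 0, 0, 0, 0, 0, 0.2]]

```text
t: 43.82
ee_pos: [629.6, -19.7, 387.7]
orientation: [0.086, 3.139, 0.001]
ft_force: [1.0, 3.6, -0.7]
width: 29.6
grasp_force: 30.0
```

Call:
step_arm:
  targets:
    - [[0, 0, 0, 0, 0, 0, 0.2], [0, 0, 0, 0, 0, 0, 0.2], [0, 0, 0, 0, 0, 0, 0.2], [0, 0, 0, 0, 0, 0, 0.2], [0, 0, 0, 0, 0, 0, 0.2]]

```text
t: 44.45
ee_pos: [629.6, -19.7, 387.7]
orientation: [0.086, 3.139, 0.001]
ft_force: [0.7, 5.5, 3.1]
width: 30.1
grasp_force: 30.0
```

```bash
python3 - <<'E'
from h import *
o=st()
E
```

```text
t 44.45 pos [629.6 -19.7 387.7] yaw (np.float64(86.87645096415021), array([ 0.002,  0.001, -1.   ])) F [0.7 5.5 3.1] w 30.1 g 30.00009298324585 q [-0.05  0.45  1.63  0.    1.06 -1.57]
```

Call:
step_arm:
  targets:
    - [[0, 0.01, 0.06, 0, 0, 0, 0.2], [0, 0, 0.1, 0, 0, 0, 0.2], [0, 0, 0.1, 0, 0, 0, 0.2], [0, 0, 0.05, 0, 0, 0, 0.2], [0, 0, 0, 0, 0, 0, 0.2]]

```text
t: 45.08
ee_pos: [629.6, -19.5, 401.4]
orientation: [0.086, 3.139, 0.0]
ft_force: [5.5, 2.9, -9.0]
width: 29.8
grasp_force: 30.0
```

Call:
step_arm:
  targets:
    - [[0, 0, 0, 0, 0, -0.5, 0.2], [0, 0, 0, 0, 0, -1, 0.2], [0, 0, 0, 0, 0, -1, 0.2], [0, 0, 0, 0, 0, -1, 0.2], [0, 0, 0, 0, 0, -1, 0.2]]

```text
t: 45.7
ee_pos: [629.5, -19.8, 401.1]
orientation: [0.579, 3.087, -0.001]
ft_force: [5.1, 2.3, -9.2]
width: 29.6
grasp_force: 30.0
```

Call:
step_arm:
  targets:
    - [[0, 0, 0.01, 0, 0, -1, 0.2], [0, -0.01, 0, 0, 0, -1, 0.2], [0, 0, 0, 0, 0, -1, 0.2], [0, 0, 0.01, 0, 0, -1, 0.2], [0, 0, 0, 0, 0, -1, 0.2]]

```text
t: 46.32
ee_pos: [629.4, -20.2, 402.0]
orientation: [1.106, 2.94, -0.0]
ft_force: [4.9, 1.6, -9.8]
width: 29.8
grasp_force: 30.0
```

Call:
step_arm:
  targets:
    - [[0, 0, 0, 0, 0, -1, 0.2], [0, -0.01, 0, 0, 0, -1, 0.2], [0, 0, 0, 0, 0, -1, 0.2], [0, 0, 0, 0, 0, -1, 0.2], [0, 0, 0.01, 0, 0, -1, 0.2]]

```text
t: 46.95
ee_pos: [629.2, -20.6, 402.3]
orientation: [-1.6, -2.703, 0.001]
ft_force: [4.5, 2.5, -10.1]
width: 29.8
grasp_force: 30.0
```

```bash
python3 - <<'E'
from h import *
o=st(); print(o['moment'])
E
```

```text
t 46.95 pos [629.2 -20.6 402.3] yaw (np.float64(28.76070621982745), array([-0.001,  0.   , -1.   ])) F [  4.5   2.5 -10.1] w 29.8 g 29.997748732566833 q [-0.05  0.43  1.62  0.    1.09 -0.55]
[ 0.31037629 -0.61399137  0.04766934]
```

Call:
step_arm:
  targets:
    - [[0, 0, 0, 0, 0, -1, 0.2], [0, 0, 0, 0, 0, -1, 0.2], [0, 0, 0, 0, 0, -1, 0.2], [0, 0, 0, 0, 0, -1, 0.2], [0, 0, 0.01, 0, 0, -1, 0.2]]

```text
t: 47.58
ee_pos: [629.0, -20.7, 402.6]
orientation: [-2.044, -2.383, 0.002]
ft_force: [2.0, 2.0, -11.4]
width: 29.9
grasp_force: 30.0
```

Call:
step_arm:
  targets:
    - [[0, 0, 0, 0, 0, -1, 0.2], [0, 0, 0, 0, 0, -1, 0.2], [0, 0, 0, 0, 0, -1, 0.2], [0, 0, 0, 0, 0, -1, 0.2], [0, 0, 0.01, 0, 0, -1, 0.2]]

```text
t: 48.2
ee_pos: [628.8, -20.7, 403.0]
orientation: [-2.427, -1.992, 0.003]
ft_force: [1.6, 3.1, -10.4]
width: 29.9
grasp_force: 30.0
```

Call:
step_arm:
  targets:
    - [[0, 0, 0, 0, 0, -1, 0.2], [-0.01, 0, 0, 0, 0, -1, 0.2], [0, 0, 0, 0, 0, -1, 0.2], [0, 0, 0.01, 0, 0, -1, 0.2], [0, 0, 0.01, 0, 0, -1, 0.2]]

```text
t: 48.82
ee_pos: [628.3, -20.6, 404.0]
orientation: [-2.736, -1.54, 0.004]
ft_force: [2.3, 3.2, -9.6]
width: 29.7
grasp_force: 30.0
```

Call:
step_arm:
  targets:
    - [[0, 0, 0, 0, 0, -1, 0.2], [-0.01, 0, 0, 0, 0, -1, 0.2], [0, 0, 0, 0, 0, -1, 0.2], [0, 0, 0.01, 0, 0, -1, 0.2], [0, 0, 0, 0, 0, -1, 0.2]]

```text
t: 49.45
ee_pos: [627.9, -20.4, 404.7]
orientation: [-2.962, -1.042, 0.003]
ft_force: [1.8, 4.8, -9.2]
width: 30.1
grasp_force: 30.0
```

Call:
step_arm:
  targets:
    - [[0, 0, 0, 0, 0, -1, 0.2], [-0.01, 0, 0, 0, 0, -1, 0.2], [0, 0, 0, 0, 0, -1, 0.2], [0, 0, 0.01, 0, 0, -1, 0.2], [0, 0, 0, 0, 0, -1, 0.2]]

```text
t: 50.08
ee_pos: [627.5, -20.1, 405.3]
orientation: [-3.098, -0.511, 0.002]
ft_force: [2.9, 4.1, -9.9]
width: 29.5
grasp_force: 30.0
```

Call:
step_arm:
  targets:
    - [[0, 0, 0, 0, 0, -1, 0.2], [0, 0, 0, 0, 0, -0.7, 0.2], [0, 0, 0, 0, 0, 0, 0.2], [0, 0, 0, 0, 0, 0, 0.2], [0, 0, 0, 0, 0, 0, 0.2]]

```text
t: 50.7
ee_pos: [627.1, -20.3, 405.4]
orientation: [-3.123, -0.333, 0.005]
ft_force: [-1.0, 5.6, -9.8]
width: 30.7
grasp_force: 31.0
```

```bash
python3 - <<'E'
from h import *
o=st(); print(o['moment'])
E
```

```text
t 50.7 pos [627.1 -20.3 405.4] yaw (np.float64(-77.82390081520877), array([-0.003,  0.   , -1.   ])) F [-1.   5.6 -9.8] w 30.7 g 31.011323353741318 q [-0.05  0.43  1.62  0.    1.1   1.31]
[0.76924504 0.36571489 1.05174297]
```

Call:
step_arm:
  targets:
    - [[0, 0, 0, 0, 0, 0, 0.52], [0, 0, 0, 0, 0, 0, 0.52], [0, 0, 0, 0, 0, 0, 0.52], [0, 0, 0.1, 0, 0, 0, 0.52], [0, 0, 0.3, 0, 0, 0, 0.52]]

```text
t: 51.32
ee_pos: [627.7, -20.8, 426.9]
orientation: [-3.124, -0.33, 0.002]
ft_force: [-0.3, 0.9, 0.1]
width: 45.8
grasp_force: 0.0
```

Call:
step_arm:
  targets:
    - [[0, 0, 0.5, 0, 0, 0, 0.52], [0, 0, 0.5, 0, 0, 0, 0.52], [0, 0, 0.1, 0, 0, 1, 0.52], [0, 0.2, 0, 0, 0, 1, 0.52], [0, 0.2, 0, 0, 0, 1, 0.52]]

```text
t: 51.95
ee_pos: [627.8, -0.5, 483.2]
orientation: [3.071, 0.658, 0.003]
ft_force: [-0.1, 0.3, -1.5]
width: 45.3
grasp_force: 0.0
```

Call:
step_arm:
  targets:
    - [[0.02, 0.2, 0, 0, 0, 1, 0.52], [0.02, 0.2, 0, 0, 0, 1, 0.52], [0.02, 0.2, 0, 0, 0, 1, 0.52], [0.02, 0.2, 0, 0, 0, 1, 0.52], [0.02, 0.2, 0, 0, 0, 1, 0.52]]

```text
t: 52.58
ee_pos: [632.9, 49.7, 483.1]
orientation: [2.91, 1.182, 0.002]
ft_force: [-0.4, 0.0, 0.2]
width: 45.6
grasp_force: 0.0
```

Call:
step_arm:
  targets:
    - [[0.02, 0.2, 0, 0, 0, 1, 0.52], [0.02, 0.2, 0, 0, 0, 1, 0.52], [0.02, 0.2, 0, 0, 0, 1, 0.52], [0.02, 0.2, 0, 0, 0, 1, 0.52], [0.02, 0.2, 0, 0, 0, 1, 0.52]]

```text
t: 53.2
ee_pos: [637.9, 99.7, 483.1]
orientation: [2.661, 1.669, 0.002]
ft_force: [-0.7, 0.2, 0.3]
width: 45.4
grasp_force: 0.0
```

Call:
step_arm:
  targets:
    - [[0.02, 0.2, 0, 0, 0, 1, 0.52], [0.02, 0.2, 0, 0, 0, 1, 0.52], [0.02, 0.2, 0, 0, 0, 1, 0.52], [0.02, 0.2, 0, 0, 0, 1, 0.52], [0.02, 0.2, 0, 0, 0, 1, 0.52]]

```text
t: 53.82
ee_pos: [642.9, 149.7, 483.1]
orientation: [2.33, 2.106, 0.002]
ft_force: [0.2, -0.1, 0.5]
width: 45.7
grasp_force: 0.0
```

Call:
step_arm:
  targets:
    - [[0, 0.2, 0, 0, 0, 1, 0.52], [0, 0.2, 0, 0, 0, 1, 0.52], [0, 0.2, 0, 0, 0, 1, 0.52], [0, 0.2, 0, 0, 0, 1, 0.52], [0, 0.2, 0, 0, 0, 1, 0.52]]

```text
t: 54.45
ee_pos: [642.8, 199.7, 483.1]
orientation: [1.929, 2.478, 0.002]
ft_force: [0.5, 0.3, 0.1]
width: 45.5
grasp_force: 0.0
```

Call:
step_arm:
  targets:
    - [[0, 0.2, 0, 0, 0, 1, 0.52], [0, 0.2, 0, 0, 0, 1, 0.52], [0, 0.2, 0, 0, 0, 1, 0.52], [0, 0.2, 0, 0, 0, 1, 0.52], [0, 0.2, 0, 0, 0, 1, 0.52]]

```text
t: 55.08
ee_pos: [642.8, 249.7, 483.1]
orientation: [1.469, 2.776, 0.001]
ft_force: [0.1, 0.3, -0.0]
width: 45.7
grasp_force: 0.0
```

Call:
step_arm:
  targets:
    - [[0, 0, 0, 0, 0, 1, 0.52], [0, 0, 0, 0, 0, 1, 0.52], [0, 0, 0, 0, 0, 1, 0.52], [0, 0, 0, 0, 0, 1, 0.52], [0, 0, 0, 0, 0, 1, 0.52]]

```text
t: 55.7
ee_pos: [642.8, 249.4, 483.0]
orientation: [0.965, 2.989, 0.001]
ft_force: [-0.6, -0.7, 0.3]
width: 45.8
grasp_force: 0.0
```

Call:
step_arm:
  targets:
    - [[0, 0, 0, 0, 0, 1, 0.52], [0, 0, 0, 0, 0, 1, 0.52], [0, 0, 0, 0, 0, 1, 0.52], [0, 0, 0, 0, 0, 1, 0.52], [0, 0, 0, 0, 0, 1, 0.52]]

```text
t: 56.32
ee_pos: [642.8, 249.3, 483.1]
orientation: [0.431, 3.111, 0.001]
ft_force: [-1.3, -0.1, 0.3]
width: 45.7
grasp_force: 0.0
```

```bash
python3 - <<'E'
from h import *
o=st()
E
```

```text
t 56.33 pos [642.8 249.3 483.1] yaw (np.float64(74.2055788346794), array([ 0.001,  0.   , -1.   ])) F [-1.3 -0.1  0.3] w 45.7 g 0.0 q [ 0.35  0.45  1.4  -0.    1.29 -0.94]
```

Call:
step_arm:
  targets:
    - [[0.015, 0.015, 0, 0, 0, 1, 0.52], [0, 0, 0, 0, 0, 1, 0.52], [0, 0, -0.2, 0, 0, 1, 0.52], [0, 0, -0.4, 0, 0, 0.2, 0.52], [0, 0, -0.5, 0, 0, 0, 0.52]]

```text
t: 56.95
ee_pos: [643.6, 250.1, 426.5]
orientation: [0.087, 3.139, 0.001]
ft_force: [-0.8, -0.4, -0.1]
width: 45.9
grasp_force: 0.0
```

Call:
step_arm:
  targets:
    - [[0, 0, -0.5, 0, 0, 0, 0.52], [0, 0, -0.3, 0, 0, 0, 0.52], [0, 0, 0, 0, 0, 0, 0.2], [0, 0, 0, 0, 0, 0, 0.2], [0, 0, 0, 0, 0, 0, 0.2]]

```text
t: 57.58
ee_pos: [643.8, 250.2, 387.5]
orientation: [0.086, 3.139, 0.001]
ft_force: [0.8, 0.8, -2.0]
width: 29.9
grasp_force: 30.0
```

Call:
step_arm:
  targets:
    - [[0, 0, 0, 0, 0, 0, 0.2], [0, 0, 0, 0, 0, 0, 0.2], [0, 0, 0, 0, 0, 0, 0.2], [0, 0, 0, 0, 0, 0, 0.2], [0, 0, 0, 0, 0, 0, 0.2]]

```text
t: 58.2
ee_pos: [643.8, 250.2, 387.4]
orientation: [0.085, 3.139, 0.001]
ft_force: [0.1, 0.9, 5.1]
width: 30.0
grasp_force: 30.0
```

```bash
python3 - <<'E'
from h import *
o=st()
E
```

```text
t 58.2 pos [643.8 250.2 387.4] yaw (np.float64(86.88023928275709), array([ 0.001,  0.   , -1.   ])) F [0.1 0.9 5.1] w 30.0 g 30.000869035720825 q [ 0.35  0.54  1.49 -0.    1.12 -1.16]
```

Well centred. Lift it and turn.

Call:
step_arm:
  targets:
    - [[0, 0, 0.06, 0, 0, 0, 0.2], [0, 0, 0.1, 0, 0, 0, 0.2], [0, 0, 0.1, 0, 0, 0, 0.2], [0, 0, 0.06, 0, 0, 0, 0.2], [0, 0, 0, 0, 0, 0, 0.2]]

```text
t: 58.82
ee_pos: [643.8, 250.2, 400.9]
orientation: [0.086, 3.14, 0.0]
ft_force: [7.2, 2.8, -9.8]
width: 30.0
grasp_force: 30.0
```

Call:
step_arm:
  targets:
    - [[0, 0, 0, 0, 0, -0.5, 0.2], [0, 0, 0, 0, 0, -1, 0.2], [0, 0, 0, 0, 0, -1, 0.2], [0, 0, 0, 0, 0, -1, 0.2], [0, 0, 0, 0, 0, -1, 0.2]]

```text
t: 59.45
ee_pos: [643.8, 250.1, 400.7]
orientation: [-0.579, -3.088, 0.0]
ft_force: [7.0, 3.2, -10.5]
width: 30.1
grasp_force: 30.0
```

Call:
step_arm:
  targets:
    - [[0, 0, 0.01, 0, 0, -1, 0.2], [0, -0.01, 0, 0, 0, -1, 0.2], [0, 0, 0, 0, 0, -1, 0.2], [0, 0, 0.01, 0, 0, -1, 0.2], [0, 0, 0, 0, 0, -1, 0.2]]

```text
t: 60.08
ee_pos: [643.8, 249.9, 401.6]
orientation: [-1.106, -2.94, -0.0]
ft_force: [6.1, 3.8, -10.4]
width: 29.8
grasp_force: 30.0
```

Call:
step_arm:
  targets:
    - [[0, 0, 0, 0, 0, -1, 0.2], [0, -0.01, 0, 0, 0, -1, 0.2], [0, 0, 0, 0, 0, -1, 0.2], [0, 0, 0, 0, 0, -1, 0.2], [0, 0, 0.01, 0, 0, -1, 0.2]]

```text
t: 60.7
ee_pos: [643.7, 249.6, 402.0]
orientation: [-1.6, -2.703, -0.001]
ft_force: [6.4, 4.9, -10.4]
width: 30.0
grasp_force: 30.0
```

```bash
python3 - <<'E'
from h import *
o=st(); print(o['moment'])
E
```

```text
t 60.7 pos [643.7 249.6 402. ] yaw (np.float64(28.76606969214116), array([-0.   ,  0.001, -1.   ])) F [  6.4   4.9 -10.4] w 30.0 g 29.998757243156433 q [ 0.35  0.52  1.47  0.    1.15 -0.15]
[ 0.88031842 -1.34336623  0.07009858]
```

Call:
step_arm:
  targets:
    - [[0, 0, 0, 0, 0, -1, 0.2], [0, 0, 0, 0, 0, -1, 0.2], [0, 0, 0, 0, 0, -1, 0.2], [0, 0, 0, 0, 0, -1, 0.2], [0, 0, 0.01, 0, 0, -1, 0.2]]

```text
t: 61.32
ee_pos: [643.6, 249.5, 402.4]
orientation: [-2.045, -2.384, 0.0]
ft_force: [5.7, 5.1, -10.6]
width: 29.9
grasp_force: 30.0
```

Call:
step_arm:
  targets:
    - [[0, 0, 0, 0, 0, -1, 0.2], [0, 0, 0, 0, 0, -1, 0.2], [0, 0, 0, 0, 0, -1, 0.2], [0, 0, 0, 0, 0, -1, 0.2], [0, 0, 0.01, 0, 0, -1, 0.2]]

```text
t: 61.95
ee_pos: [643.5, 249.5, 402.9]
orientation: [-2.427, -1.993, 0.001]
ft_force: [5.3, 6.1, -10.4]
width: 30.2
grasp_force: 30.0
```

Call:
step_arm:
  targets:
    - [[0, 0, 0, 0, 0, -1, 0.2], [-0.01, 0, 0, 0, 0, -1, 0.2], [0, 0, 0, 0, 0, -1, 0.2], [0, 0, 0.01, 0, 0, -1, 0.2], [0, 0, 0.01, 0, 0, -1, 0.2]]

```text
t: 62.58
ee_pos: [643.1, 249.5, 403.9]
orientation: [-2.737, -1.541, 0.001]
ft_force: [7.0, 5.0, -10.7]
width: 29.9
grasp_force: 30.0
```

Call:
step_arm:
  targets:
    - [[0, 0, 0, 0, 0, -1, 0.2], [0, 0, 0, 0, 0, -1, 0.2], [0, 0, 0, 0, 0, -1, 0.2], [0, 0, 0.01, 0, 0, -1, 0.2], [0, 0, 0, 0, 0, -1, 0.2]]

```text
t: 63.2
ee_pos: [643.0, 249.6, 404.5]
orientation: [-2.963, -1.042, 0.001]
ft_force: [5.3, 6.0, -10.4]
width: 29.9
grasp_force: 30.0
```

Call:
step_arm:
  targets:
    - [[0, 0, 0, 0, 0, -1, 0.2], [-0.01, 0, 0, 0, 0, -1, 0.2], [0, 0, 0, 0, 0, -1, 0.2], [0, 0, 0.01, 0, 0, -1, 0.2], [0, 0, 0, 0, 0, -1, 0.2]]

```text
t: 63.82
ee_pos: [642.7, 249.8, 405.1]
orientation: [-3.099, -0.512, 0.0]
ft_force: [6.6, 5.4, -9.4]
width: 29.8
grasp_force: 30.0
```

Call:
step_arm:
  targets:
    - [[0, 0, 0, 0, 0, -1, 0.2], [0, 0, 0, 0, 0, -0.7, 0.2], [0, 0, 0, 0, 0, 0, 0.2], [0, 0, 0, 0, 0, 0, 0.2], [0, 0, 0, 0, 0, 0, 0.2]]

```text
t: 64.45
ee_pos: [642.2, 249.7, 405.0]
orientation: [3.124, 0.334, -0.004]
ft_force: [2.3, 3.3, -7.6]
width: 30.8
grasp_force: 30.5
```

```bash
python3 - <<'E'
from h import *
o=st(); print(o['moment'])
E
```

```text
t 64.45 pos [642.2 249.7 405. ] yaw (np.float64(-77.81099457717114), array([-0.002, -0.   , -1.   ])) F [ 2.3  3.3 -7.6] w 30.8 g 30.528077093185857 q [0.35 0.52 1.48 0.   1.15 1.71]
[ 0.63566816 -0.39463578  0.80987245]
```

Fully home. Release, rise, back off and check.

Call:
step_arm:
  targets:
    - [[0, 0, 0, 0, 0, 0, 0.52], [0, 0, 0, 0, 0, 0, 0.52], [0, 0, 0, 0, 0, 0, 0.52], [0, 0, 0.1, 0, 0, 0, 0.52], [0, 0, 0.3, 0, 0, 0, 0.52]]

```text
t: 65.08
ee_pos: [642.4, 248.9, 427.3]
orientation: [3.124, 0.33, -0.002]
ft_force: [0.2, 0.8, 0.5]
width: 45.6
grasp_force: 0.0
```

Call:
step_arm:
  targets:
    - [[0, 0, 0.6, 0, 0, 0, 0.52], [0, 0, 0.7, 0, 0, 0, 0.52], [-0.4, 0.2, 0.2, 0, 0, 0, 0.52], [-0.7, 0.7, 0, 0, 0, 0, 0.52], [-0.7, 0.7, 0, 0, 0, 0, 0.52]]

```text
t: 65.7
ee_pos: [550.3, 329.8, 501.9]
orientation: [-3.124, -0.329, 0.001]
ft_force: [0.1, 0.5, -0.1]
width: 45.4
grasp_force: 0.0
```

Call:
step_arm:
  targets:
    - [[-0.7, 0.7, 0, 0, 0, 0, 0.52], [-0.7, 0.7, 0, 0, 0, 0, 0.52], [-0.7, 0.7, 0, 0, 0, 0, 0.52], [-0.7, 0.7, 0, 0, 0, 0, 0.52], [-0.5, 0.5, 0, 0, 0, 0, 0.52]]

```text
t: 66.32
ee_pos: [384.4, 495.1, 501.7]
orientation: [3.123, 0.333, -0.002]
ft_force: [-0.3, 0.1, -0.0]
width: 45.5
grasp_force: 0.0
```

```bash
python3 - <<'E'
from h import *
o=st(); snap('top','top9'); snap('side','side9')
a=cv2.imread('pics/top9.png')[90:180,150:400]; b=cv2.imread('pics/side9.png')[120:270,255:365]
a=cv2.resize(a,(500,180),interpolation=cv2.INTER_CUBIC); b=cv2.resize(b,(300,409),interpolation=cv2.INTER_CUBIC)
o=np.zeros((409,800,3),np.uint8); o[:180,:500]=a; o[:,500:]=b; cv2.imwrite('pics/o9.png',o)
E
```

```text
t 66.33 pos [384.4 495.1 501.7] yaw (np.float64(-77.82467969941217), array([-0.001, -0.001, -1.   ])) F [-0.3  0.1 -0. ] w 45.5 g 0.0 q [0.89 0.34 1.53 0.   1.28 2.25]
```

View pics/o9.png

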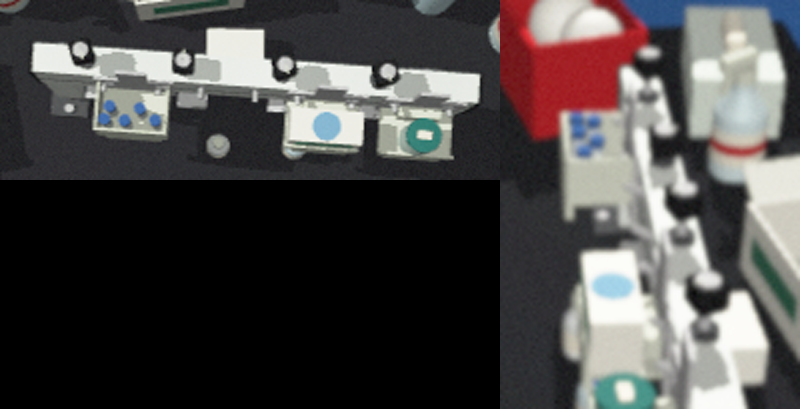

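The final views show all three holders hanging flat. Knobs a, b and d are turned and raised, and c is untouched at (183,60). The dropper (218,146) and gel (293,152) bottles are in place.

```bash
python3 -c "
from h import *
print(ctrl.close_job())"
```

```text
the job is handed in; nothing more can be done
None
```

The three holders on the table now hang on the rail and are locked: tube_bin at d, glove_holder at b and wipes_holder at a; there was no sharps_box, screw c was left down, both bottles stand where they were, and the job was handed in at about 66 s with no verdict shown.

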